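Set the running clearance of a tape reel with its threaded ring

ROBOT

A 6-joint arm with a two-finger parallel gripper is mounted at the origin on the work surface. World frame = base frame: x ahead of the robot, y to its left, z up, the work surface at z = 0. Lengths are in mm, angles in rad, forces in N, time in s.
With the tool pointing down it reaches from about 350 to 875 mm from the base axis. Payload 4.2 kg.
Tool frame: the origin (TCP) lies midway between the tips of the shut fingers; the grasp point (between the pads) lies 19 mm behind it; z points along the fingers, y is the line along which they close (so a half turn about z gives the same grasp; the last joint's range is limited). The gripper opens to 85 mm and grips with 20 to 120 N. Pads are 22 mm wide; open, the fingers measure 114 mm over their backs; the gripper's body (76 mm by 85 mm) begins 54 mm behind the grasp point. The pads swing forward as they close: fully open they stand 13 mm farther back than shut.
Start: joints at [-1.044, 0.385, 0.008, 0, -1.194, -0.259], TCP at [165.398, -602.696, 231.312] pointing down, gripper open.
Joint ranges: [-3.14, 3.14], [-1.21, 2.06], [-1.07, 1.41], [-3.16, 2.05], [-2.99, -0.16], [-3.1, 3.1]. Speed limits (rad/s): [2.79, 2.79, 3.14, 3.14, 3.14, 3.14].

INTERFACE

Orientations are given as a unit quaternion [x, y, z, w].
In Python, from bench import arm gives the robot as it stands.
- The arm moves only by the tool send_rows, never from a script. Its argument "targets" is a list of rows, each an object of numbers: "gripper": the gripper command: -1 is fully open, 1 is shut, values between are in proportion; "x", "y", "z": the shift along the tool's x, y, z in cm; "ax", "ay", "az": the turn, a rotation vector about the tool's x, y, z in degrees. A call has 1 to 5 rows; each row shifts and turns the commanded pose from where the row before left it, along the tool's axes as they then stand; what a row does not reach is not made up. A row lasts 1/12 s, in which the tool goes at most 41.7 mm and 7.16 degrees, less where a joint would pass 70% of its speed; a pose out of reach is approached as far as the arm can. A call is refused whole if a number of a shift passes 4.17 or a number of a turn 7.16, either way. A call with a gripper value outside its range is refused whole. The fingers move at their own pace and stop on an object; the grip force is fixed at half the most. Time passes only in rows, so rows that do not move let the fingers close. It gives the time, the measured TCP pose, the force, the opening and the grip force at its end, in the units of the state.
- arm.read_state(): the state, without advancing time (a new reading comes with each control period).
- arm.get_image(name): name is "scene" or "side" or "wrist"; returns (picture, depth): 420x560x3 uint8, red, green, blue; 420x560 float32, mm along the optical axis (not along the pixel's ray), 0 where there is no reading.
- arm.camera_model(name): a dict with "fx", "fy", "cx", "cy" (pixels), "cam_to_world" (4x4, takes a point from camera to world coordinates). Camera axes: x right, y down, z forward; pixel columns grow to the right and rows downward; lengths in mm; the calibration is good to about 2 mm. The wrist camera is an equidistant fisheye: a pixel r from the principal point sees the ray r / f radians off the axis. A picture is of the moment at which its call begins: read the wrist's pose just before it. camera_model takes no time and is no camera call; for the wrist camera it gives the pose at the moment of the call.
- arm.job_done(): hands the job in; it is judged then, once.
Trained networks look in the newest picture that a camera, given by its name, has taken for a name from the list of things; names that differ only in an ending like _2 or _b are one class to them, and where a whole thing is asked for, a point or a joint stands for the part that bears it (a point fixed in the world has none). Each returns a list of dicts, best first, with "score" (0 to 1); they miss things now and then, are a little off and sometimes report something else, mostly with a low value. They report only what shows in the picture. A call takes as long as a camera call.
- arm.boxes_of(camera, thing): "rect" ([left, top, width, height] in pixels, round what is visible of it).
The state is a dict: "clock": time; "joints": joint angles; "joint_vel": joint speeds; "joint_efforts": joint torques, N m; "position": TCP position; "ee_rot": TCP orientation; "contact_force": force on the tool from outside, world axes, zero at the start; "wrist_torque": the same for the moment, N m; "gripper_width": finger opening in mm; "grasp_force": force on a finger pad.
Only numpy, scipy, OpenCV 4.12 (cv2) and the standard library are available. Lean on these libraries where they do the work, as an engineer would, in place of code of your own. Each camera call takes 0.05 s, during which the arm holds its last target. There are 200 camera calls.

TASK

Pick up the threaded ring with the crank pin, put it on the spindle that carries the tape reel, and crank it down clockwise, gently, until you feel it come up against the reel's hub. Then back it off one full turn, so that the reel will run free, and leave it there with the rest of the bench undisturbed.

Things in the scene. Friction and masses are not known exactly. Their poses are not given: they have to be found in the camera images.
- ring: the threaded ring, loose, 0.13 to 0.21 kg: dark steel, knurled, 42 mm outside, bore 24.5 mm, 25 mm tall, flat on the bench at any yaw. Origin: centre of underside; z: its axis. Two aluminium arms, 14 to 24 mm above the underside: along the ring's +x, 14 mm wide, to the upright crank pin; along -x a plain stub, 20 mm wide, ending 44 mm out. Studs in the bore ride on the spindle's oiled thread; left alone, the ring stays put.
- pin (a point): on the crank pin's axis, 46 mm above the ring's underside: where to hold the pin. The pin is steel, round, 10 mm thick, its axis 44 mm from the ring's axis, standing free from 24 to 57 mm above the underside. Held in the fingers, it can turn between them, and may creep along the pads as it does: watch its place and take it afresh if it wanders.
- spindle: fixed upright spindle with a threaded steel stud, grey foot of 100 mm diameter, any yaw. Origin: on the axis, at bench level. Coarse right-handed thread (clockwise from above goes down), 8 mm per turn, 24 mm over the thread, core 17 mm, from 80 mm above the bench downwards. About 1 mm axial play, and some give when tight: the first eighth to quarter of a turn back only takes these up, so one full turn back lifts the ring 6 to 7 mm.
- nose (a point): top of the stud, on the axis, 92 mm above the bench: 9 mm wide, tapering out to the 17 mm core 9 mm lower. A ring let down level over it comes to rest on the thread, its underside 58 to 69 mm above the bench depending on its yaw, perhaps a few degrees out of level; cranked clockwise from there it runs down the thread.
- reel: aluminium tape reel, fixed on the spindle: flanges 124 mm across, above them a hub boss 42 mm across and 12 mm high, on whose flat top the ring seats. Origin: on the axis, at the hub's top face, 48 to 53 mm above the bench. Running down, the pin needs a push of 1 to 3 N; on the hub, play taken up, it rises within 20 degrees or so: 6 to 8 N is snug, over 10 N too tight.
- spacer: loose bystander: plain steel spacer ring 42 mm outside, 10 mm tall, no arm; not used. Origin: centre of underside
- tape_roll: loose bystander: roll of tape 96 mm across, 24 mm tall. Origin: centre of underside
- mouse: loose bystander: black computer mouse, 100 x 60 x 32 mm. Origin: centre of underside
- pen_cup: loose bystander: white cup of pens, 70 mm across, 150 mm tall with the pens. Origin: centre of underside
- cell_tray: loose bystander: grey tray 130 x 150 x 30 mm with battery cells. Origin: centre of underside
- screwdriver: loose bystander: screwdriver lying on the bench, about 200 mm long. Origin: underside of its middle
- connector: loose bystander: white connector block 58 x 34 x 16 mm. Origin: centre of underside
- oiler: loose bystander: white plastic bottle 44 mm across, 110 mm tall. Origin: centre of underside

How it is judged (in metres and radians):
On the way, in this order (a step that is already met when the one before it is completed fails the run):
1. the ring is on the spindle, above the hub (horizontal distance between ring and reel below 0.004 m and angle between ring's own z axis and vertical below 0.25 rad and z of ring in the frame of reel between 0.002 and 0.024 m), for 0.2 s.
2. the ring has been screwed down until it bears on the reel's hub (horizontal distance between ring and reel below 0.004 m and angle between ring's own z axis and vertical below 0.15 rad and contact force between ring and reel above 8 N and z of ring in the frame of reel below 0.0015 m), for 0.1 s.
At the end, for the whole second after the job is handed in: the ring sits level (within 0.15 rad) on the spindle, within 4 mm of its axis, at rest, backed off one turn, give or take a quarter: its underside 4.3 to 8.7 mm above the hub's top face (horizontal distance between ring and reel below 0.004 m and angle between ring's own z axis and vertical below 0.15 rad and z of ring in the frame of reel between 0.0043 and 0.0087 m and linear speed of ring below 0.01 m/s); the robot touches nothing.
It fails at once if the ring is forced down on the reel's hub (more than 120 N) (contact force between ring and reel above 120 N).
It fails at once if a bystander is moved by more than 30 mm (distance of any of spacer, tape_roll, mouse, pen_cup, cell_tray, screwdriver, connector, oiler from where it was at the start of the episode above 0.03 m).
It also fails if it takes over 72 s, if anything falls off the work surface, if the arm or the gripper's body presses on something with over 40 N, if the wrist force passes 120 N, or if a joint passes its speed limit or range.

## Working session

There is one attempt and no reset: what is moved stays moved. The work goes in short steps, Python scripts to look and compute and a tool call to move; the robot and the scene stay as the last step left them, time stands still between calls to the robot, and variables do not carry over. Pictures are saved under pics/ and viewed, at most 10 in all, crops included, and the job is handed in when it is done.

Besides the shell and the picture viewer there is one more tool, called in YAML: its name, and indented under it one key for each argument. send_rows: Moves the arm, as the interface text tells. Its arguments: {"type":"object","properties":{"targets":{"type":"array"}},"required":["targets"]}

```bash
ls; mkdir -p pics
python3 - <<'E'
from bench import arm
import cv2,numpy as np
s=arm.read_state();print(s)
ims=[]
for c in("scene","side"):
    im,d=arm.get_image(c);cv2.imwrite(f"pics/{c}0.png",im[:,:,::-1]);np.save(f"{c}_d.npy",d)
    m=arm.camera_model(c);print(c,m)
    for t in("ring","pin","spindle","reel","spacer"):
        print(t,[(b['rect'],round(b['score'],2)) for b in arm.boxes_of(c,t)[:2]])
E
```

```text
pics
{'clock': 0.0, 'joints': array([-1.04441002e+00,  3.85544754e-01,  6.63291110e-03, -5.11539734e-04,
       -1.19398344e+00, -2.58632500e-01]), 'joint_vel': array([-0.00109339,  0.00020138, -0.00103237, -0.00059137,  0.0007844 ,
       -0.00161615]), 'joint_efforts': array([ 7.12510282e-04, -3.92287982e+01,  1.88400793e+01,  4.18635160e+00,
       -4.59115603e-03, -1.41400159e-05]), 'position': array([ 165.24306623, -602.15944522,  230.22961041]), 'ee_rot': array([-1.33383750e-01,  9.91063882e-01,  1.06060156e-03, -1.81786580e-04]), 'contact_force': array([1.11080018, 0.01324374, 0.55852143]), 'wrist_torque': array([-0.01959582, -0.06422449,  0.0254745 ]), 'grasp_force': 0.0, 'gripper_width': 85.28298620642458}
scene {'fx': 488.48920715344434, 'fy': 488.48920715344434, 'cx': 271.86192883225004, 'cy': 218.93530183348588, 'cam_to_world': array([[-7.15562748e-01,  5.61299456e-01, -4.15827939e-01,
         1.11504245e+03],
       [ 6.98537175e-01,  5.78345459e-01, -4.21381471e-01,
         5.69427867e+02],
       [ 3.97100982e-03, -5.91996158e-01, -8.05931002e-01,
         1.12038418
[... 327 characters left out ...]
 0.6), ([131.4, 128.5, 16.7, 34.7], 0.28)]
spacer []
side {'fx': 416.90837650090276, 'fy': 416.90837650090276, 'cx': 280.4078627427963, 'cy': 203.74588129425052, 'cam_to_world': array([[ 9.77147985e-01, -1.73268264e-01,  1.23125643e-01,
         4.05080235e+02],
       [-2.11822671e-01, -7.45548032e-01,  6.31893415e-01,
        -8.84284910e+02],
       [-1.76909942e-02, -6.43534180e-01, -7.65212903e-01,
         1.17131752e+03],
       [ 0.00000000e+00,  0.00000000e+00,  0.00000000e+00,
         1.00000000e+00]])}
ring [([237.0, 176.2, 27.7, 11.0], 0.55)]
pin [([236.8, 174.9, 27.8, 10.2], 0.53), ([280.8, 258.8, 8.6, 13.4], 0.16)]
spindle []
reel [([267.9, 252.0, 39.8, 38.6], 0.81)]
spacer []
```

Run:
```python
import cv2,numpy as np
a=cv2.imread("pics/scene0.png")[80:330,80:420];b=cv2.imread("pics/side0.png")[120:340,160:420]
cv2.imwrite("pics/a.png",cv2.resize(a,(780,574),interpolation=3));cv2.imwrite("pics/b.png",cv2.resize(b,(700,592),interpolation=3))
```

```text
(no output)
```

View pics/a.png

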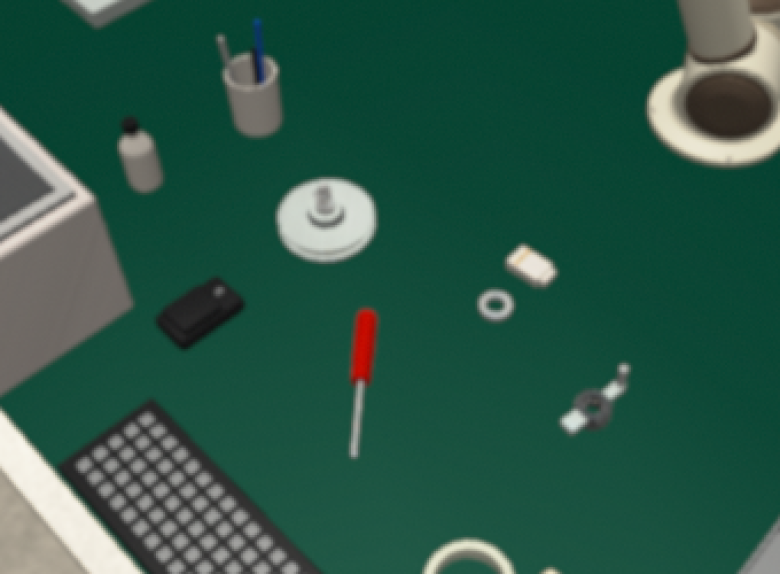

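View pics/b.png

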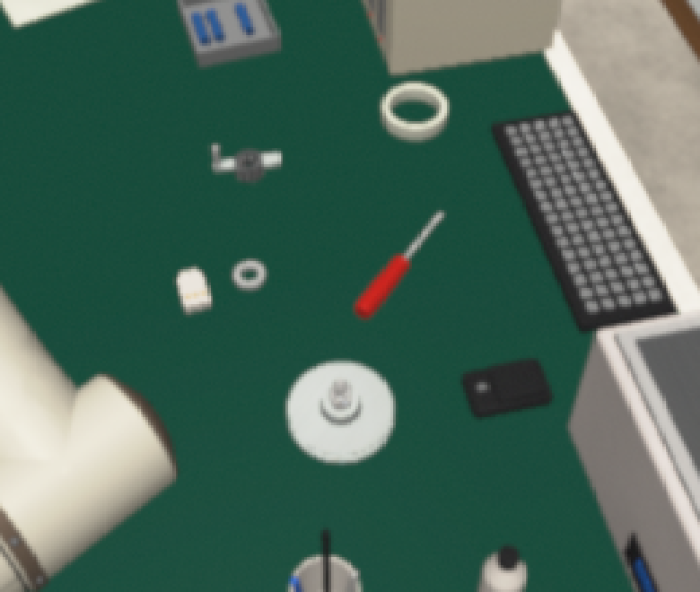

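The scene view shows the ring at about (339,258), with its pin top at (352,240), and the spindle nose at (221,162). In the side view the pin top is at (240,175), the ring at (253,181) and the nose at (287,262).

```bash
cat > h.py <<'E'
import numpy as np,cv2
from bench import arm
from scipy.spatial.transform import Rotation as R
def ray(c,u,v,m=None):
    m=m or arm.camera_model(c);T=m['cam_to_world']
    p=np.array([(u-m['cx'])/m['fx'],(v-m['cy'])/m['fy']])
    if c=='wrist':
        r=np.hypot(*p);d=np.array([*(p*np.sin(r)/max(r,1e-9)),np.cos(r)])
    else: d=np.array([*p,1.])
    return T[:3,3],T[:3,:3]@d
def onz(c,u,v,z,m=None):
    o,d=ray(c,u,v,m);return (o+d*(z-o[2])/d[2])[:2].round(1)
def show(s=None):
    s=s or arm.read_state();r=R.from_quat(s['ee_rot'])
    print('t',round(s['clock'],2),'pos',s['position'].round(1),'x',r.as_matrix()[:,0].round(3),'z',r.as_matrix()[:,2].round(3),'F',s['contact_force'].round(1),'w',round(s['gripper_width'],1),'g',round(s['grasp_force'],1),'j',s['joints'].round(2))
    return s
E
python3 - <<'E'
from h import *
for n,z,a,b in(("pin",57,(351.6,240.4),(239.9,174.6)),("ring",25,(339,257),(253,180.5)),("nose",92,(220.8,162),(286.7,261.9)),("stub",24,(329.3,264),(264,178.5))):
    print(n,onz('scene',*a,z),onz('side',*b,z))
show()
E
```

```text
pin [465.3 208.8] [467.6 208.5]
ring [509.9 208.8] [513.  197.8]
nose [ 548.2 -214.1] [ 548.6 -222.1]
stub [543.7 205. ] [555.6 199.5]
t 0.6 pos [ 165.4 -602.7  231.4] x [-0.964 -0.265 -0.   ] z [ 0. -0. -1.] F [ 0.6 -0.3 -0.2] w 85.5 g 0.0 j [-1.04  0.38  0.01 -0.   -1.19 -0.26]
```

```bash
cat >> h.py <<'E'
import json
def plan(wps,daz,n=None,p0=None,yaw=None,step=40,grip=-1,mx=7.1):
    """world waypoints, total tool turn daz (deg about tool z, tool down); prints rows"""
    s=arm.read_state();M=R.from_quat(s['ee_rot']).as_matrix()
    P=[np.array(p0 if p0 is not None else s['position'])]+[np.array(w,float) for w in wps]
    y=np.radians(yaw) if yaw is not None else np.arctan2(M[1,0],M[0,0])
    L=np.r_[0,np.cumsum([np.linalg.norm(b-a) for a,b in zip(P,P[1:])])]
    n=n or int(np.ceil(max(L[-1]/step,abs(daz)/mx)))
    pos=P[0].copy();rows=[];P=np.array(P);a=round(daz/n,1)
    for k in range(1,n+1):
        t=[np.interp(L[-1]*k/n,L,P[:,i]) for i in range(3)]
        d=np.array(t)-pos;X=np.array([np.cos(y),np.sin(y),0]);Y=np.array([np.sin(y),-np.cos(y),0])
        r=np.round([d@X/10,d@Y/10,-d[2]/10],1 if step>15 else 2)
        pos=pos+10*(r[0]*X+r[1]*Y)+[0,0,-10*r[2]]
        rows.append(dict(x=r[0],y=r[1],z=r[2],az=a,gripper=grip));y-=np.radians(a)
    for i in range(0,n,5): print(json.dumps(rows[i:i+5]).replace('"gripper"','"gripper"'))
    print('end',pos.round(1),'yaw',np.degrees(y).round(1))
E
python3 - <<'E'
from h import *
plan([(430,-150,231),(467,208,200)],-249.6,step=40)
E
```

```text
[{"x": -1.8, "y": 1.7, "z": 0.0, "az": -6.9, "gripper": -1}, {"x": -1.9, "y": 1.5, "z": 0.0, "az": -6.9, "gripper": -1}, {"x": -2.1, "y": 1.3, "z": 0.0, "az": -6.9, "gripper": -1}, {"x": -2.3, "y": 1.0, "z": 0.0, "az": -6.9, "gripper": -1}, {"x": -2.3, "y": 0.7, "z": 0.0, "az": -6.9, "gripper": -1}]
[{"x": -2.5, "y": 0.4, "z": 0.0, "az": -6.9, "gripper": -1}, {"x": -2.4, "y": 0.1, "z": 0.0, "az": -6.9, "gripper": -1}, {"x": -2.5, "y": -0.2, "z": 0.0, "az": -6.9, "gripper": -1}, {"x": -2.4, "y": -0.4, "z": 0.0, "az": -6.9, "gripper": -1}, {"x": -2.3, "y": -0.8, "z": 0.0, "az": -6.9, "gripper": -1}]
[{"x": -2.3, "y": -1.0, "z": 0.0, "az": -6.9, "gripper": -1}, {"x": -2.1, "y": -1.3, "z": 0.0, "az": -6.9, "gripper": -1}, {"x": -1.9, "y": -1.5, "z": 0.0, "az": -6.9, "gripper": -1}, {"x": -1.7, "y": -1.8, "z": 0.0, "az": -6.9, "gripper": -1}, {"x": -1.5, "y": -1.9, "z": 0.0, "az": -6.9, "gripper": -1}]
[{"x": -1.3, "y": -2.1, "z": 0.0, "az": -6.9, "gripper": -1}, {"x": -1.0, "y": -2.3, "z": 0.0, "az": -6.9, "gripper": -1}, {"x": -0.7, "y": -2.3, "z": 0.0, "az": -6.9, "gripper": -1}, {"x":
[... 415 characters left out ...]
-1}]
[{"x": 0.6, "y": -2.3, "z": 0.2, "az": -6.9, "gripper": -1}, {"x": 0.9, "y": -2.3, "z": 0.2, "az": -6.9, "gripper": -1}, {"x": 1.1, "y": -2.2, "z": 0.2, "az": -6.9, "gripper": -1}, {"x": 1.4, "y": -2.0, "z": 0.3, "az": -6.9, "gripper": -1}, {"x": 1.6, "y": -1.9, "z": 0.2, "az": -6.9, "gripper": -1}]
[{"x": 1.8, "y": -1.6, "z": 0.2, "az": -6.9, "gripper": -1}, {"x": 2.0, "y": -1.4, "z": 0.2, "az": -6.9, "gripper": -1}, {"x": 2.2, "y": -1.2, "z": 0.2, "az": -6.9, "gripper": -1}, {"x": 2.3, "y": -0.8, "z": 0.2, "az": -6.9, "gripper": -1}, {"x": 2.4, "y": -0.6, "z": 0.2, "az": -6.9, "gripper": -1}]
[{"x": 2.4, "y": -0.3, "z": 0.2, "az": -6.9, "gripper": -1}]
end [467.4 207.9 200.4] yaw 83.7
```

send_rows:
  targets:
    - {"x": -1.8,"y": 1.7,"z": 0.0,"az": -6.9,"gripper": -1}
    - {"x": -1.9,"y": 1.5,"z": 0.0,"az": -6.9,"gripper": -1}
    - {"x": -2.1,"y": 1.3,"z": 0.0,"az": -6.9,"gripper": -1}
    - {"x": -2.3,"y": 1.0,"z": 0.0,"az": -6.9,"gripper": -1}
    - {"x": -2.3,"y": 0.7,"z": 0.0,"az": -6.9,"gripper": -1}

```text
$.targets[0]: bad value
```

send_rows:
  targets:
    - {"x": -2.5,"y": 0.4,"z": 0.0,"az": -6.9,"gripper": -1}
    - {"x": -2.4,"y": 0.1,"z": 0.0,"az": -6.9,"gripper": -1}
    - {"x": -2.5,"y": -0.2,"z": 0.0,"az": -6.9,"gripper": -1}
    - {"x": -2.4,"y": -0.4,"z": 0.0,"az": -6.9,"gripper": -1}
    - {"x": -2.3,"y": -0.8,"z": 0.0,"az": -6.9,"gripper": -1}

```text
$.targets[0]: bad value
```

send_rows:
  targets:
    - {"x": -2.3,"y": -1.0,"z": 0.0,"az": -6.9,"gripper": -1}
    - {"x": -2.1,"y": -1.3,"z": 0.0,"az": -6.9,"gripper": -1}
    - {"x": -1.9,"y": -1.5,"z": 0.0,"az": -6.9,"gripper": -1}
    - {"x": -1.7,"y": -1.8,"z": 0.0,"az": -6.9,"gripper": -1}
    - {"x": -1.5,"y": -1.9,"z": 0.0,"az": -6.9,"gripper": -1}

```text
$.targets[0]: bad value
```

send_rows:
  targets:
    - {"x": -1.3,"y": -2.1,"z": 0.0,"az": -6.9,"gripper": -1}
    - {"x": -1.0,"y": -2.3,"z": 0.0,"az": -6.9,"gripper": -1}
    - {"x": -0.7,"y": -2.3,"z": 0.0,"az": -6.9,"gripper": -1}
    - {"x": -0.4,"y": -2.4,"z": 0.0,"az": -6.9,"gripper": -1}
    - {"x": -0.2,"y": -2.5,"z": 0.0,"az": -6.9,"gripper": -1}

```text
$.targets[0]: bad value
```

send_rows:
  targets:
    - {"x": 0.2,"y": -2.5,"z": 0.0,"az": -6.9,"gripper": -1}
    - {"x": -0.3,"y": -2.3,"z": 0.2,"az": -6.9,"gripper": -1}
    - {"x": -0.3,"y": -2.5,"z": 0.2,"az": -6.9,"gripper": -1}
    - {"x": 0.0,"y": -2.4,"z": 0.2,"az": -6.9,"gripper": -1}
    - {"x": 0.3,"y": -2.5,"z": 0.2,"az": -6.9,"gripper": -1}

```text
$.targets[0]: bad value
```

send_rows:
  targets:
    - {"x": 0.6,"y": -2.3,"z": 0.2,"az": -6.9,"gripper": -1}
    - {"x": 0.9,"y": -2.3,"z": 0.2,"az": -6.9,"gripper": -1}
    - {"x": 1.1,"y": -2.2,"z": 0.2,"az": -6.9,"gripper": -1}
    - {"x": 1.4,"y": -2.0,"z": 0.3,"az": -6.9,"gripper": -1}
    - {"x": 1.6,"y": -1.9,"z": 0.2,"az": -6.9,"gripper": -1}

```text
$.targets[0]: bad value
```

send_rows:
  targets:
    - {"x": 1.8,"y": -1.6,"z": 0.2,"az": -6.9,"gripper": -1}
    - {"x": 2.0,"y": -1.4,"z": 0.2,"az": -6.9,"gripper": -1}
    - {"x": 2.2,"y": -1.2,"z": 0.2,"az": -6.9,"gripper": -1}
    - {"x": 2.3,"y": -0.8,"z": 0.2,"az": -6.9,"gripper": -1}
    - {"x": 2.4,"y": -0.6,"z": 0.2,"az": -6.9,"gripper": -1}

```text
$.targets[0]: bad value
```

send_rows:
  targets:
    - {"x": 2.4,"y": -0.3,"z": 0.2,"az": -6.9,"gripper": -1}
    - {"gripper": -1}
    - {"gripper": -1}

```text
$.targets[0]: bad value
```

Run:
```python
from h import *
show();m=arm.camera_model('wrist')
im,d=arm.get_image('wrist');cv2.imwrite('pics/w1.png',im[:,:,::-1]);np.save('w1d.npy',d)
print(m)
np.save('w1m.npy',m,allow_pickle=True)
```

```text
t 0.6 pos [ 165.4 -602.7  231.4] x [-0.964 -0.265 -0.   ] z [ 0. -0. -1.] F [ 0.6 -0.3 -0.2] w 85.5 g 0.0 j [-1.04  0.38  0.01 -0.   -1.19 -0.26]
{'fx': 325.19226210127806, 'fy': 325.19226210127806, 'cx': 281.3185146909439, 'cy': 207.54316933952194, 'cam_to_world': array([[-2.64608577e-01,  9.14990576e-01,  3.04589144e-01,
         8.80163918e+01],
       [ 9.64355825e-01,  2.51187710e-01,  8.32020273e-02,
        -6.25332201e+02],
       [-3.79978854e-04,  3.15748285e-01, -9.48842914e-01,
         3.74598043e+02],
       [ 0.00000000e+00,  0.00000000e+00,  0.00000000e+00,
         1.00000000e+00]])}
```

View pics/w1.png

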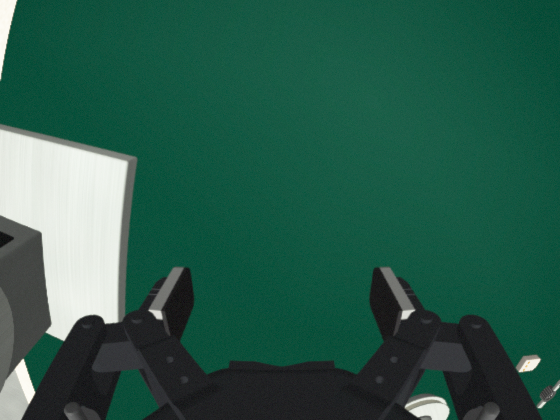

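The wrist view shows only the fingers over open bench; nothing has moved. The rows were refused, most likely because every key must be present, so I'll send full rows.

send_rows:
  targets:
    - {"x": -1.8,"y": 1.7,"z": 0,"ax": 0,"ay": 0,"az": -6.9,"gripper": -1}
    - {"x": -1.9,"y": 1.5,"z": 0,"ax": 0,"ay": 0,"az": -6.9,"gripper": -1}
    - {"x": -2.1,"y": 1.3,"z": 0,"ax": 0,"ay": 0,"az": -6.9,"gripper": -1}
    - {"x": -2.3,"y": 1.0,"z": 0,"ax": 0,"ay": 0,"az": -6.9,"gripper": -1}
    - {"x": -2.3,"y": 0.7,"z": 0,"ax": 0,"ay": 0,"az": -6.9,"gripper": -1}

```text
clock: 1.07
position: [227.3, -495.4, 231.4]
ee_rot: [-0.424, 0.906, -0.0, 0.0]
contact_force: [0.4, -0.1, -0.0]
gripper_width: 85.4
grasp_force: 0.0
```

send_rows:
  targets:
    - {"x": -2.5,"y": 0.4,"z": 0,"ax": 0,"ay": 0,"az": -6.9,"gripper": -1}
    - {"x": -2.4,"y": 0.1,"z": 0,"ax": 0,"ay": 0,"az": -6.9,"gripper": -1}
    - {"x": -2.5,"y": -0.2,"z": 0,"ax": 0,"ay": 0,"az": -6.9,"gripper": -1}
    - {"x": -2.4,"y": -0.4,"z": 0,"ax": 0,"ay": 0,"az": -6.9,"gripper": -1}
    - {"x": -2.3,"y": -0.8,"z": 0,"ax": 0,"ay": 0,"az": -6.9,"gripper": -1}

```text
clock: 1.48
position: [290.2, -389.5, 231.6]
ee_rot: [-0.674, 0.739, -0.0, 0.0]
contact_force: [0.5, -0.2, 0.2]
gripper_width: 85.6
grasp_force: 0.0
```

send_rows:
  targets:
    - {"x": -2.3,"y": -1.0,"z": 0,"ax": 0,"ay": 0,"az": -6.9,"gripper": -1}
    - {"x": -2.1,"y": -1.3,"z": 0,"ax": 0,"ay": 0,"az": -6.9,"gripper": -1}
    - {"x": -1.9,"y": -1.5,"z": 0,"ax": 0,"ay": 0,"az": -6.9,"gripper": -1}
    - {"x": -1.7,"y": -1.8,"z": 0,"ax": 0,"ay": 0,"az": -6.9,"gripper": -1}
    - {"x": -1.5,"y": -1.9,"z": 0,"ax": 0,"ay": 0,"az": -6.9,"gripper": -1}

```text
clock: 1.9
position: [352.3, -283.4, 231.6]
ee_rot: [0.862, -0.506, 0.0, -0.0]
contact_force: [0.3, 0.1, -0.5]
gripper_width: 85.8
grasp_force: 0.0
```

send_rows:
  targets:
    - {"x": -1.3,"y": -2.1,"z": 0,"ax": 0,"ay": 0,"az": -6.9,"gripper": -1}
    - {"x": -1.0,"y": -2.3,"z": 0,"ax": 0,"ay": 0,"az": -6.9,"gripper": -1}
    - {"x": -0.7,"y": -2.3,"z": 0,"ax": 0,"ay": 0,"az": -6.9,"gripper": -1}
    - {"x": -0.4,"y": -2.4,"z": 0,"ax": 0,"ay": 0,"az": -6.9,"gripper": -1}
    - {"x": -0.2,"y": -2.5,"z": 0,"ax": 0,"ay": 0,"az": -6.9,"gripper": -1}

```text
clock: 2.32
position: [414.0, -176.8, 231.6]
ee_rot: [0.974, -0.228, 0.0, -0.0]
contact_force: [1.8, 0.2, 0.6]
gripper_width: 85.9
grasp_force: 0.0
```

send_rows:
  targets:
    - {"x": 0.2,"y": -2.5,"z": 0,"ax": 0,"ay": 0,"az": -6.9,"gripper": -1}
    - {"x": -0.3,"y": -2.3,"z": 0.2,"ax": 0,"ay": 0,"az": -6.9,"gripper": -1}
    - {"x": -0.3,"y": -2.5,"z": 0.2,"ax": 0,"ay": 0,"az": -6.9,"gripper": -1}
    - {"x": 0.0,"y": -2.4,"z": 0.2,"ax": 0,"ay": 0,"az": -6.9,"gripper": -1}
    - {"x": 0.3,"y": -2.5,"z": 0.2,"ax": 0,"ay": 0,"az": -6.9,"gripper": -1}

```text
clock: 2.73
position: [439.3, -58.6, 223.4]
ee_rot: [0.997, 0.071, 0.0, -0.0]
contact_force: [0.6, 0.1, -1.0]
gripper_width: 85.5
grasp_force: 0.0
```

send_rows:
  targets:
    - {"x": 0.6,"y": -2.3,"z": 0.2,"ax": 0,"ay": 0,"az": -6.9,"gripper": -1}
    - {"x": 0.9,"y": -2.3,"z": 0.2,"ax": 0,"ay": 0,"az": -6.9,"gripper": -1}
    - {"x": 1.1,"y": -2.2,"z": 0.2,"ax": 0,"ay": 0,"az": -6.9,"gripper": -1}
    - {"x": 1.4,"y": -2.0,"z": 0.3,"ax": 0,"ay": 0,"az": -6.9,"gripper": -1}
    - {"x": 1.6,"y": -1.9,"z": 0.2,"ax": 0,"ay": 0,"az": -6.9,"gripper": -1}

```text
clock: 3.15
position: [451.7, 63.1, 212.4]
ee_rot: [0.931, 0.364, 0.0, -0.0]
contact_force: [-0.4, -0.1, -0.7]
gripper_width: 85.5
grasp_force: 0.0
```

send_rows:
  targets:
    - {"x": 1.8,"y": -1.6,"z": 0.2,"ax": 0,"ay": 0,"az": -6.9,"gripper": -1}
    - {"x": 2.0,"y": -1.4,"z": 0.2,"ax": 0,"ay": 0,"az": -6.9,"gripper": -1}
    - {"x": 2.2,"y": -1.2,"z": 0.2,"ax": 0,"ay": 0,"az": -6.9,"gripper": -1}
    - {"x": 2.3,"y": -0.8,"z": 0.2,"ax": 0,"ay": 0,"az": -6.9,"gripper": -1}
    - {"x": 2.4,"y": -0.6,"z": 0.2,"ax": 0,"ay": 0,"az": -6.9,"gripper": -1}

```text
clock: 3.57
position: [464.9, 185.1, 202.5]
ee_rot: [0.782, 0.624, 0.0, 0.0]
contact_force: [0.1, -0.8, 0.4]
gripper_width: 85.1
grasp_force: 0.0
```

send_rows:
  targets:
    - {"x": 2.4,"y": -0.3,"z": 0.2,"ax": 0,"ay": 0,"az": -6.9,"gripper": -1}
    - {"x": 0,"y": 0,"z": 0,"ax": 0,"ay": 0,"az": 0,"gripper": -1}

```text
clock: 3.73
position: [468.2, 211.2, 200.0]
ee_rot: [0.742, 0.67, 0.001, 0.0]
contact_force: [-0.5, -0.3, 0.8]
gripper_width: 85.5
grasp_force: 0.0
```

Run:
```python
from h import *
show();m=arm.camera_model('wrist')
im,d=arm.get_image('wrist');cv2.imwrite('pics/w2.png',im[:,:,::-1]);np.save('w2d.npy',d)
np.save('w2m.npy',m,allow_pickle=True)
```

```text
t 3.73 pos [468.2 211.2 200. ] x [0.102 0.995 0.001] z [ 0.001  0.001 -1.   ] F [-0.5 -0.3  0.8] w 85.5 g 0.0 j [ 0.74  0.22 -0.31  0.   -1.04  2.3 ]
```

View pics/w2.png

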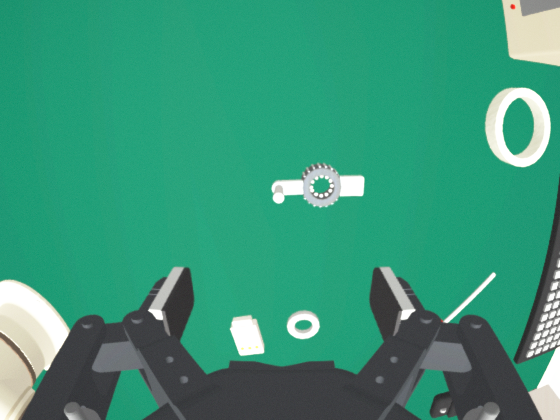

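The wrist view shows the ring bore at (321,186), the pin top at (278,197) and its foot at (279,188), and the stub end at (364,186).

Run:
```python
from h import *
m=np.load('w2m.npy',allow_pickle=True).item()
p=onz('wrist',278,197.5,57,m);c=onz('wrist',321.5,186,25,m);st=onz('wrist',364,186,24,m)
f=onz('wrist',279,188,24,m)
print(p,c,st,f,np.linalg.norm(p-c),np.degrees(np.arctan2(*(p-c)[::-1])))
show()
```

```text
[465.7 206. ] [509.7 204.2] [554.3 199.7] [466.5 206.1] 44.0368027903934 177.65738799350171
t 3.78 pos [467.5 209.6 200. ] x [ 0.107  0.994 -0.   ] z [-0. -0. -1.] F [ 0.4 -0.5 -0. ] w 85.2 g 0.0 j [ 0.74  0.22 -0.31  0.   -1.04  2.3 ]
```

send_rows:
  targets:
    - {"x": -0.3,"y": -0.1,"z": 3.5,"ax": 0,"ay": 0,"az": 0,"gripper": -1}
    - {"x": 0,"y": 0,"z": 3.5,"ax": 0,"ay": 0,"az": 0,"gripper": -1}
    - {"x": 0,"y": 0,"z": 3.5,"ax": 0,"ay": 0,"az": 0,"gripper": -0.5}
    - {"x": 0,"y": 0,"z": 3.5,"ax": 0,"ay": 0,"az": 0,"gripper": -0.2}
    - {"x": 0,"y": 0,"z": 3.2,"ax": 0,"ay": 0,"az": 0,"gripper": 0}

```text
clock: 4.2
position: [465.8, 204.0, 27.1]
ee_rot: [0.745, 0.667, 0.0, -0.0]
contact_force: [0.2, 0.8, 1.0]
gripper_width: 51.8
grasp_force: 0.0
```

send_rows:
  targets:
    - {"x": 0,"y": 0,"z": 0,"ax": 0,"ay": 0,"az": 0,"gripper": 0}
    - {"x": 0,"y": 0,"z": 0,"ax": 0,"ay": 0,"az": 0,"gripper": 0}

```text
clock: 4.37
position: [465.9, 204.1, 27.7]
ee_rot: [0.745, 0.667, -0.001, 0.0]
contact_force: [0.0, -0.5, 0.6]
gripper_width: 42.7
grasp_force: 0.0
```

Run:
```python
from h import *
show();m=arm.camera_model('wrist')
im,d=arm.get_image('wrist');cv2.imwrite('pics/w3.png',cv2.resize(im[150:400,140:440,::-1],(700,583)))
```

```text
t 4.37 pos [465.9 204.1  27.7] x [ 0.11   0.994 -0.002] z [-0.002 -0.002 -1.   ] F [ 0.  -0.5  0.6] w 42.7 g 0.0 j [ 0.73  0.44 -0.52  0.   -0.61  2.3 ]
```

View pics/w3.png

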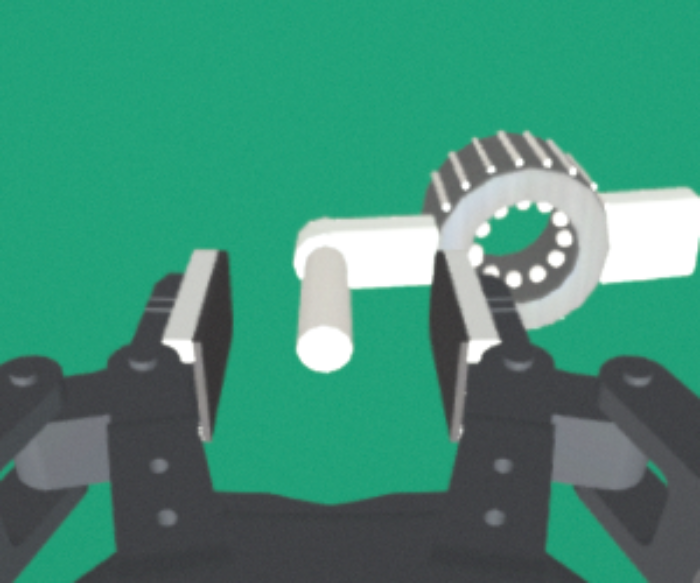

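The pads straddle the pin. The pin top is at crop (325,348), and the pads are at 215 and 450.

Run:
```python
from h import *
p=onz('wrist',279.3,299.2,57);c=onz('wrist',140+522*3/7,150+248*3/7,25);e=onz('wrist',140+698*3/7,150+233*3/7,24)
print(p,c,e,np.degrees(np.arctan2(*(p-c)[::-1])))
s=show()
v=np.r_[p,0]-s['position'];M=R.from_quat(s['ee_rot']).as_matrix();print(M.T@v)
```

```text
[466.6 205.4] [510.2 204.3] [554.4 201.1] 178.55477086562973
t 4.42 pos [466.2 204.5  28.7] x [ 0.11   0.994 -0.   ] z [-0. -0. -1.] F [-0.2 -0.2 -0.1] w 42.4 g 0.0 j [ 0.73  0.44 -0.52  0.   -0.61  2.3 ]
[ 0.91566177  0.27633547 28.69709643]
```

send_rows:
  targets:
    - {"x": 0,"y": 0,"z": 0,"ax": 0,"ay": 0,"az": 0,"gripper": 1}
    - {"x": 0,"y": 0,"z": 0,"ax": 0,"ay": 0,"az": 0,"gripper": 1}
    - {"x": 0,"y": 0,"z": 0,"ax": 0,"ay": 0,"az": 0,"gripper": 1}
    - {"x": 0,"y": 0,"z": 0,"ax": 0,"ay": 0,"az": 0,"gripper": 1}
    - {"x": 0,"y": 0,"z": 0,"ax": 0,"ay": 0,"az": 0,"gripper": 1}

```text
clock: 4.83
position: [466.3, 205.2, 29.6]
ee_rot: [0.745, 0.668, 0.001, 0.0]
contact_force: [-1.7, -0.3, 7.7]
gripper_width: 7.7
grasp_force: 58.6
```

send_rows:
  targets:
    - {"x": 0,"y": 0,"z": -0.5,"ax": 0,"ay": 0,"az": 0,"gripper": 1}
    - {"x": 0,"y": 0,"z": -2,"ax": 0,"ay": 0,"az": 0,"gripper": 1}
    - {"x": 0,"y": 0,"z": -3.5,"ax": 0,"ay": 0,"az": 0,"gripper": 1}
    - {"x": 0,"y": 0,"z": -3.5,"ax": 0,"ay": 0,"az": 0,"gripper": 1}
    - {"x": 0,"y": 0,"z": -3,"ax": 0,"ay": 0,"az": 0,"gripper": 1}

```text
clock: 5.25
position: [466.0, 204.9, 155.4]
ee_rot: [0.745, 0.667, 0.0, 0.0]
contact_force: [0.4, 1.6, -0.5]
gripper_width: 7.7
grasp_force: 58.5
```

Run:
```python
from h import *
show()
plan([(506,-205,155)],15,n=14,grip=1)
```

```text
t 5.25 pos [466.  204.9 155.4] x [0.109 0.994 0.001] z [ 0.001  0.    -1.   ] F [ 0.4  1.6 -0.5] w 7.7 g 58.5 j [ 0.73  0.26 -0.38  0.   -0.93  2.3 ]
[{"x": -2.9, "y": 0.6, "z": 0.0, "az": 1.1, "gripper": 1}, {"x": -2.8, "y": 0.7, "z": 0.0, "az": 1.1, "gripper": 1}, {"x": -2.9, "y": 0.7, "z": 0.0, "az": 1.1, "gripper": 1}, {"x": -2.8, "y": 0.7, "z": 0.0, "az": 1.1, "gripper": 1}, {"x": -2.9, "y": 0.9, "z": 0.0, "az": 1.1, "gripper": 1}]
[{"x": -2.8, "y": 0.8, "z": 0.0, "az": 1.1, "gripper": 1}, {"x": -2.8, "y": 1.0, "z": 0.0, "az": 1.1, "gripper": 1}, {"x": -2.7, "y": 1.0, "z": 0.0, "az": 1.1, "gripper": 1}, {"x": -2.8, "y": 1.0, "z": 0.0, "az": 1.1, "gripper": 1}, {"x": -2.7, "y": 1.1, "z": 0.0, "az": 1.1, "gripper": 1}]
[{"x": -2.7, "y": 1.1, "z": 0.0, "az": 1.1, "gripper": 1}, {"x": -2.7, "y": 1.2, "z": 0.0, "az": 1.1, "gripper": 1}, {"x": -2.7, "y": 1.3, "z": 0.0, "az": 1.1, "gripper": 1}, {"x": -2.6, "y": 1.3, "z": 0.0, "az": 1.1, "gripper": 1}]
end [ 506.6 -204.9  155.4] yaw 68.3
```

send_rows:
  targets:
    - {"x": -2.9,"y": 0.6,"z": 0,"ax": 0,"ay": 0,"az": 1.1,"gripper": 1}
    - {"x": -2.8,"y": 0.7,"z": 0,"ax": 0,"ay": 0,"az": 1.1,"gripper": 1}
    - {"x": -2.9,"y": 0.7,"z": 0,"ax": 0,"ay": 0,"az": 1.1,"gripper": 1}
    - {"x": -2.8,"y": 0.7,"z": 0,"ax": 0,"ay": 0,"az": 1.1,"gripper": 1}
    - {"x": -2.9,"y": 0.9,"z": 0,"ax": 0,"ay": 0,"az": 1.1,"gripper": 1}

```text
clock: 5.67
position: [479.9, 57.0, 153.5]
ee_rot: [0.776, 0.631, -0.0, -0.0]
contact_force: [-0.3, 0.7, -0.8]
gripper_width: 7.4
grasp_force: 58.7
```

send_rows:
  targets:
    - {"x": -2.8,"y": 0.8,"z": 0,"ax": 0,"ay": 0,"az": 1.1,"gripper": 1}
    - {"x": -2.8,"y": 1.0,"z": 0,"ax": 0,"ay": 0,"az": 1.1,"gripper": 1}
    - {"x": -2.7,"y": 1.0,"z": 0,"ax": 0,"ay": 0,"az": 1.1,"gripper": 1}
    - {"x": -2.8,"y": 1.0,"z": 0,"ax": 0,"ay": 0,"az": 1.1,"gripper": 1}
    - {"x": -2.7,"y": 1.1,"z": 0,"ax": 0,"ay": 0,"az": 1.1,"gripper": 1}

```text
clock: 6.08
position: [494.3, -89.0, 153.4]
ee_rot: [0.806, 0.593, -0.0, -0.0]
contact_force: [0.9, -0.6, -0.9]
gripper_width: 7.8
grasp_force: 58.7
```

send_rows:
  targets:
    - {"x": -2.7,"y": 1.1,"z": 0,"ax": 0,"ay": 0,"az": 1.1,"gripper": 1}
    - {"x": -2.7,"y": 1.2,"z": 0,"ax": 0,"ay": 0,"az": 1.1,"gripper": 1}
    - {"x": -2.7,"y": 1.3,"z": 0,"ax": 0,"ay": 0,"az": 1.1,"gripper": 1}
    - {"x": -2.6,"y": 1.3,"z": 0,"ax": 0,"ay": 0,"az": 1.1,"gripper": 1}
    - {"x": 0,"y": 0,"z": 0,"ax": 0,"ay": 0,"az": 0,"gripper": 1}

```text
clock: 6.5
position: [506.6, -208.5, 153.0]
ee_rot: [0.829, 0.56, -0.0, 0.0]
contact_force: [1.0, 0.1, -1.3]
gripper_width: 8.2
grasp_force: 58.7
```

Run:
```python
from h import *
show();m=arm.camera_model('wrist')
im,d=arm.get_image('wrist');cv2.imwrite('pics/w4.png',cv2.resize(im[130:380,180:480,::-1],(720,600)));np.save('w4d.npy',d)
np.save('w4m.npy',m,allow_pickle=True)
for c in('scene','side'):
  im,d=arm.get_image(c);cv2.imwrite(f'pics/{c}4.png',im[:,:,::-1])
```

```text
t 6.5 pos [ 506.6 -208.5  153. ] x [ 0.374  0.928 -0.001] z [-0.    -0.001 -1.   ] F [ 1.   0.1 -1.3] w 8.2 g 58.7 j [-0.09  0.33 -0.29  0.   -0.95  2.85]
```

View pics/w4.png

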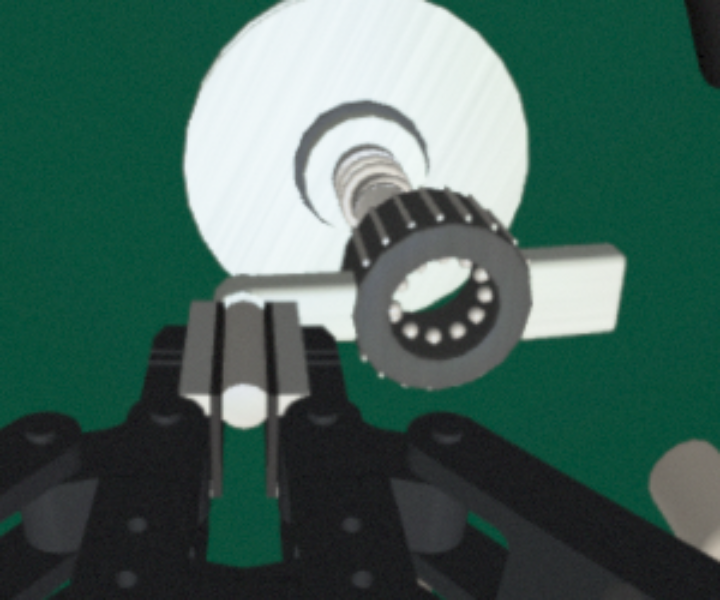

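The wrist view shows the ring held level with its bore at crop (444,305) and the pin top at (244,407). The hub boss is at about (366,168), and the flange spans x 184–528. The nose is hidden behind the ring.

Run:
```python
from h import *
from scipy.optimize import least_squares
m=np.load('w4m.npy',allow_pickle=True).item()
im=cv2.imread('pics/w4.png')
f=lambda u,v,z:onz('wrist',180+u/2.4,130+v/2.4,z,m)
print('ring top c',f(444,305,149),'pin',f(244,407,181))
# flange edge: for rows, first/last bright->green
P=[]
for v in list(range(8,260,12)):
    r=im[v].astype(int);w=(r[:,2]>150)
    k=np.where(w)[0]
    k=k[k<620]
    if len(k)>60:
        P.append(f(k[0],v,39))
        if v<190:P.append(f(k[-1],v,39))
P=np.array(P)
q=least_squares(lambda c:np.hypot(*(P-c[:2]).T)-c[2],[548,-216,62],loss='soft_l1')
print('flange',q.x.round(1),np.abs(q.fun).mean(), np.abs(q.fun).max())
# hub
print('hub',f(366,168,50))
for c in('scene','side'):
    for t in('spindle','reel','ring'):
        print(c,t,[(b['rect'],round(b['score'],2)) for b in arm.boxes_of(c,t)[:1]])
show()
a=cv2.imread('pics/scene4.png')[110:240,150:320];b=cv2.imread('pics/side4.png')[190:320,200:370]
cv2.imwrite('pics/ab4.png',np.vstack([cv2.resize(a,(392,300),interpolation=2),cv2.resize(b,(392,300),interpolation=2)]))
# scene0 flange fit
for c in('scene','side'):
    i=cv2.imread(f'pics/{c}0.png').astype(int)
    w=((i[:,:,2]>130)&(i[:,:,1]>130)).astype(np.uint8)
    n,l,s,ce=cv2.connectedComponentsWithStats(w)
    uv=(220,178) if c=='scene' else (290,285)
    k=l[uv[1],uv[0]];print(c,k,s[k],ce[k])
    mm=arm.camera_model(c)
    cn=max(cv2.findContours((l==k).astype(np.uint8),0,1)[0],key=len)[:,0]
    P=np.array([onz(c,*p,39,mm) for p in cn])
    q=least_squares(lambda c:np.hypot(*(P-c[:2]).T)-62,[548,-216],loss='soft_l1')
    print(q.x.round(1),np.abs(q.fun).mean())
```

```text
ring top c [ 549.7 -221.4] pin [ 508.3 -208.3]
flange [ 546.6 -221.6   61. ] 0.2802258619390904 1.0320188892278068
hub [ 547.5 -220. ]
scene spindle [([132.4, 127.3, 19.1, 34.0], 0.66)]
scene reel [([199.6, 155.4, 44.0, 39.9], 0.66)]
scene ring [([199.2, 135.9, 37.4, 23.4], 0.87)]
side spindle [([271.1, 317.0, 21.7, 47.1], 0.65)]
side reel [([267.1, 251.6, 39.2, 39.8], 0.61)]
side ring [([267.1, 244.0, 33.9, 16.6], 0.76)]
t 6.95 pos [ 506.7 -203.9  153.5] x [0.368 0.93  0.   ] z [ 0.  0. -1.] F [ 0.6  0.4 -1.2] w 8.0 g 58.7 j [-0.09  0.32 -0.3  -0.   -0.95  2.85]
scene 0 [     0      0    560    420 165848] [299.34883749 195.04739882]
[ 99.  -31.5] 623.3397946687745
side 99 [ 267  255   39   37 1185] [285.98565401 272.71898734]
[ 545.3 -225.2] 2.345967973331817
```

View pics/ab4.png

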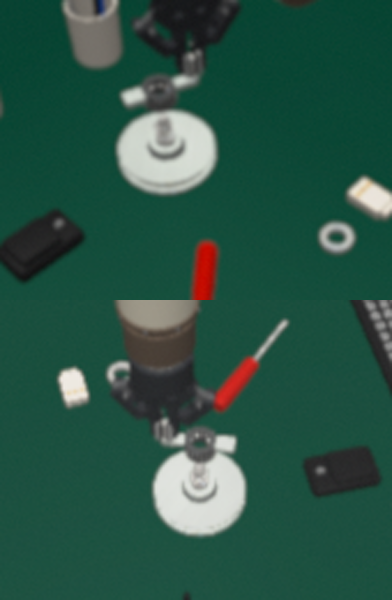

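The scene and side crops show the ring level above the stud, at (158,92) and (200,442). I'll correct the position, settle and measure again at rest.

send_rows:
  targets:
    - {"x": -0.5,"y": -0.05,"z": 1,"ax": 0,"ay": 0,"az": 0,"gripper": 1}
    - {"x": 0,"y": 0,"z": 0.5,"ax": 0,"ay": 0,"az": 0,"gripper": 1}
    - {"x": 0,"y": 0,"z": 0,"ax": 0,"ay": 0,"az": 0,"gripper": 1}
    - {"x": 0,"y": 0,"z": 0,"ax": 0,"ay": 0,"az": 0,"gripper": 1}
    - {"x": 0,"y": 0,"z": 0,"ax": 0,"ay": 0,"az": 0,"gripper": 1}

```text
clock: 7.37
position: [504.4, -209.3, 138.2]
ee_rot: [0.827, 0.562, -0.0, -0.0]
contact_force: [0.0, 0.9, -1.7]
gripper_width: 8.1
grasp_force: 58.8
```

```bash
cat > fit.py <<'E'
from h import *
from scipy.optimize import least_squares
s=show();m=arm.camera_model('wrist');im,d=arm.get_image('wrist');cv2.imwrite('pics/w5.png',im[:,:,::-1])
P=[]
for v in range(130,235,5):
    k=np.where(im[v,200:440,0]>150)[0]+200
    if len(k)>20:
        P.append(onz('wrist',k[0],v,39,m))
        if v<205:P.append(onz('wrist',k[-1]+1,v,39,m))
P=np.array(P)
q=least_squares(lambda c:np.hypot(*(P-c[:2]).T)-c[2],[548,-216,62],loss='soft_l1')
print('flange',q.x.round(1),np.abs(q.fun).mean().round(2))
# ring: project model circles (outer top edge) & compare via depth points near ring top height
H,W=d.shape;ft=[]
zt=s['position'][2]-29+25
for v in range(220,320):
    for u in range(315,420):
        if d[v,u]>0:
            o,r=ray('wrist',u,v,m);r=r/ (m['cam_to_world'][:3,2]@r);p=o+r*d[v,u]
            if abs(p[2]-zt)<4: ft.append(p)
ft=np.array(ft);print(len(ft),'ring top z',np.median(ft[:,2]),'mid',(ft.min(0)+ft.max(0))/2,np.ptp(ft,axis=0))
A=np.c_[ft[:,:2],np.ones(len(ft))];print('plane',np.linalg.lstsq(A,ft[:,2],rcond=None)[0])
E
python3 fit.py
```

```text
t 7.37 pos [ 504.4 -209.3  138.2] x [ 0.369  0.929 -0.   ] z [-0. -0. -1.] F [ 0.   0.9 -1.7] w 8.1 g 58.8 j [-0.1   0.34 -0.32  0.   -0.91  2.86]
flange [ 546.8 -221.2   61.1] 0.44
3957 ring top z 133.49271510405052 mid [ 550.59489453 -223.06665768  133.03282071] [58.31539441 43.16735725  5.71696741]
plane [-8.64967227e-03 -6.66150401e-03  1.36614590e+02]
```

send_rows:
  targets:
    - {"x": 0,"y": 0,"z": 1,"ax": 0,"ay": 0,"az": 0,"gripper": 1}
    - {"x": 0,"y": 0,"z": 1,"ax": 0,"ay": 0,"az": 0,"gripper": 1}
    - {"x": 0,"y": 0,"z": 0.5,"ax": 0,"ay": 0,"az": 0,"gripper": 1}
    - {"x": 0,"y": 0,"z": 0.4,"ax": 0,"ay": 0,"az": 0,"gripper": 1}
    - {"x": 0,"y": 0,"z": 0,"ax": 0,"ay": 0,"az": 0,"gripper": 1}

```text
clock: 7.83
position: [503.5, -209.1, 107.8]
ee_rot: [0.827, 0.562, -0.001, -0.001]
contact_force: [0.2, -1.3, -1.0]
gripper_width: 8.2
grasp_force: 58.8
```

send_rows:
  targets:
    - {"x": 0,"y": 0,"z": 0.3,"ax": 0,"ay": 0,"az": 0,"gripper": 1}
    - {"x": 0,"y": 0,"z": 0.3,"ax": 0,"ay": 0,"az": 0,"gripper": 1}
    - {"x": 0,"y": 0,"z": 0,"ax": 0,"ay": 0,"az": 0,"gripper": 1}

```text
clock: 8.08
position: [504.0, -209.2, 102.9]
ee_rot: [0.827, 0.562, -0.0, -0.0]
contact_force: [-0.2, 0.3, -1.9]
gripper_width: 8.0
grasp_force: 58.9
```

send_rows:
  targets:
    - {"x": 0,"y": 0,"z": 0.2,"ax": 0,"ay": 0,"az": 0,"gripper": 1}
    - {"x": 0,"y": 0,"z": 0.2,"ax": 0,"ay": 0,"az": 0,"gripper": 1}
    - {"x": 0,"y": 0,"z": 0.1,"ax": 0,"ay": 0,"az": 0,"gripper": 1}
    - {"x": 0,"y": 0,"z": 0,"ax": 0,"ay": 0,"az": 0,"gripper": 1}

```text
clock: 8.42
position: [504.0, -209.1, 98.0]
ee_rot: [0.827, 0.562, -0.0, -0.0]
contact_force: [-1.7, 1.0, -1.8]
gripper_width: 8.1
grasp_force: 58.7
```

send_rows:
  targets:
    - {"x": 0,"y": 0,"z": 0.2,"ax": 0,"ay": 0,"az": 0,"gripper": 1}
    - {"x": 0,"y": 0,"z": 0,"ax": 0,"ay": 0,"az": 0,"gripper": 1}

```text
clock: 8.58
position: [504.0, -209.2, 95.9]
ee_rot: [0.827, 0.562, -0.0, -0.0]
contact_force: [-0.9, 0.4, -2.0]
gripper_width: 7.7
grasp_force: 58.7
```

Underside is now at about 67.

send_rows:
  targets:
    - {"x": 0,"y": 0,"z": 0.2,"ax": 0,"ay": 0,"az": 0,"gripper": 1}
    - {"x": 0,"y": 0,"z": 0,"ax": 0,"ay": 0,"az": 0,"gripper": 1}

```text
clock: 8.75
position: [504.0, -209.1, 93.9]
ee_rot: [0.827, 0.562, -0.0, -0.0]
contact_force: [0.1, 0.2, -1.4]
gripper_width: 7.8
grasp_force: 58.7
```

send_rows:
  targets:
    - {"x": 0,"y": 0,"z": 0.2,"ax": 0,"ay": 0,"az": 0,"gripper": 1}
    - {"x": 0,"y": 0,"z": 0,"ax": 0,"ay": 0,"az": 0,"gripper": 1}

```text
clock: 8.92
position: [504.0, -209.2, 92.2]
ee_rot: [0.827, 0.562, -0.0, -0.0]
contact_force: [-1.8, 0.9, 0.2]
gripper_width: 7.8
grasp_force: 59.0
```

send_rows:
  targets:
    - {"x": 0,"y": 0,"z": 0.1,"ax": 0,"ay": 0,"az": 0,"gripper": 1}
    - {"x": 0,"y": 0,"z": 0,"ax": 0,"ay": 0,"az": 0,"gripper": 1}

```text
clock: 9.08
position: [504.0, -209.2, 91.9]
ee_rot: [0.827, 0.562, -0.0, -0.0]
contact_force: [-4.4, 1.9, 3.1]
gripper_width: 8.0
grasp_force: 59.6
```

send_rows:
  targets:
    - {"x": 0,"y": -0.1,"z": 0,"ax": 0,"ay": 0,"az": 0,"gripper": 1}
    - {"x": 0.54,"y": -0.01,"z": 0.016,"ax": 0,"ay": 0,"az": 7,"gripper": 1}
    - {"x": 0.54,"y": -0.01,"z": 0.016,"ax": 0,"ay": 0,"az": 7,"gripper": 1}

```text
clock: 9.33
position: [508.0, -199.3, 91.5]
ee_rot: [0.891, 0.454, 0.0, 0.0]
contact_force: [-2.5, 0.8, 2.3]
gripper_width: 7.8
grasp_force: 59.2
```

send_rows:
  targets:
    - {"x": 0.54,"y": -0.01,"z": 0.016,"ax": 0,"ay": 0,"az": 7,"gripper": 1}
    - {"x": 0.54,"y": -0.01,"z": 0.016,"ax": 0,"ay": 0,"az": 7,"gripper": 1}
    - {"x": 0.54,"y": -0.01,"z": 0.016,"ax": 0,"ay": 0,"az": 7,"gripper": 1}

```text
clock: 9.58
position: [519.0, -187.0, 91.0]
ee_rot: [0.959, 0.284, 0.001, 0.0]
contact_force: [-2.4, 0.5, 3.6]
gripper_width: 8.2
grasp_force: 59.2
```

Run:
```python
from h import *
s=show();M=R.from_quat(s['ee_rot']).as_matrix();print(M.T@s['contact_force'],s['wrist_torque'])
```

```text
t 9.58 pos [ 519. -187.   91.] x [0.839 0.545 0.001] z [ 0.001 -0.001 -1.   ] F [-2.4  0.5  3.6] w 8.2 g 59.2 j [-0.05  0.4  -0.36  0.   -0.81  2.2 ]
[-1.70940946 -1.74940193 -3.62348788] [-0.06562091  0.6114631  -0.08376208]
```

send_rows:
  targets:
    - {"x": 0.54,"y": -0.01,"z": 0.016,"ax": 0,"ay": 0,"az": 7,"gripper": 1}
    - {"x": 0.54,"y": -0.01,"z": 0.016,"ax": 0,"ay": 0,"az": 7,"gripper": 1}
    - {"x": 0.54,"y": -0.01,"z": 0.016,"ax": 0,"ay": 0,"az": 7,"gripper": 1}
    - {"x": 0.54,"y": -0.01,"z": 0.016,"ax": 0,"ay": 0,"az": 7,"gripper": 1}
    - {"x": 0.54,"y": -0.01,"z": 0.016,"ax": 0,"ay": 0,"az": 7,"gripper": 1}

```text
clock: 10.0
position: [544.4, -177.9, 90.3]
ee_rot: [1.0, -0.017, 0.001, 0.0]
contact_force: [-2.2, -0.1, 2.4]
gripper_width: 8.1
grasp_force: 59.2
```

send_rows:
  targets:
    - {"x": 0.54,"y": -0.01,"z": 0.016,"ax": 0,"ay": 0,"az": 7,"gripper": 1}
    - {"x": 0.54,"y": -0.01,"z": 0.016,"ax": 0,"ay": 0,"az": 7,"gripper": 1}
    - {"x": 0.54,"y": -0.01,"z": 0.016,"ax": 0,"ay": 0,"az": 7,"gripper": 1}
    - {"x": 0.54,"y": -0.01,"z": 0.016,"ax": 0,"ay": 0,"az": 7,"gripper": 1}
    - {"x": 0.54,"y": -0.01,"z": 0.016,"ax": 0,"ay": 0,"az": 7,"gripper": 1}

```text
clock: 10.42
position: [570.2, -184.9, 89.6]
ee_rot: [0.948, -0.317, 0.001, 0.0]
contact_force: [-1.7, -0.7, 1.8]
gripper_width: 8.1
grasp_force: 59.2
```

```bash
cat > f.py <<'E'
from h import *
s=show();M=R.from_quat(s['ee_rot']).as_matrix();print('Ftool',(M.T@s['contact_force']).round(1),s['wrist_torque'].round(2),'yaw',np.degrees(np.arctan2(M[1,0],M[0,0])).round(1),'centre',(s['position']+M@[3.5,43.9,0]).round(1))
E
python3 f.py
```

```text
t 10.42 pos [ 570.2 -184.9   89.6] x [ 0.799 -0.601  0.002] z [ 0.002 -0.001 -1.   ] F [-1.7 -0.7  1.8] w 8.1 g 59.2 j [-0.04  0.47 -0.24  0.   -0.86  0.97]
Ftool [-0.9  1.6 -1.8] [-0.32  0.72 -0.02] yaw -37.0 centre [ 546.6 -222.1   89.6]
```

send_rows:
  targets:
    - {"x": 0.54,"y": -0.01,"z": 0.016,"ax": 0,"ay": 0,"az": 7,"gripper": 1}
    - {"x": 0.54,"y": -0.01,"z": 0.016,"ax": 0,"ay": 0,"az": 7,"gripper": 1}
    - {"x": 0.54,"y": -0.01,"z": 0.016,"ax": 0,"ay": 0,"az": 7,"gripper": 1}
    - {"x": 0.54,"y": -0.01,"z": 0.016,"ax": 0,"ay": 0,"az": 7,"gripper": 1}
    - {"x": 0.54,"y": -0.01,"z": 0.016,"ax": 0,"ay": 0,"az": 7,"gripper": 1}

```text
clock: 10.83
position: [587.1, -205.3, 88.6]
ee_rot: [0.809, -0.588, 0.001, 0.0]
contact_force: [-2.5, 0.0, 2.3]
gripper_width: 7.5
grasp_force: 59.3
```

send_rows:
  targets:
    - {"x": 0.54,"y": -0.01,"z": 0.016,"ax": 0,"ay": 0,"az": 7,"gripper": 1}
    - {"x": 0.54,"y": -0.01,"z": 0.016,"ax": 0,"ay": 0,"az": 7,"gripper": 1}
    - {"x": 0.54,"y": -0.01,"z": 0.016,"ax": 0,"ay": 0,"az": 7,"gripper": 1}
    - {"x": 0.54,"y": -0.01,"z": 0.016,"ax": 0,"ay": 0,"az": 7,"gripper": 1}
    - {"x": 0.54,"y": -0.01,"z": 0.016,"ax": 0,"ay": 0,"az": 7,"gripper": 1}

```text
clock: 11.25
position: [589.2, -231.7, 87.8]
ee_rot: [-0.595, 0.804, -0.0, -0.0]
contact_force: [-2.4, 0.5, 1.4]
gripper_width: 7.9
grasp_force: 59.4
```

send_rows:
  targets:
    - {"x": 0.54,"y": -0.01,"z": 0.016,"ax": 0,"ay": 0,"az": 7,"gripper": 1}
    - {"x": 0.54,"y": -0.01,"z": 0.016,"ax": 0,"ay": 0,"az": 7,"gripper": 1}
    - {"x": 0.54,"y": -0.01,"z": 0.016,"ax": 0,"ay": 0,"az": 7,"gripper": 1}
    - {"x": 0.54,"y": -0.01,"z": 0.016,"ax": 0,"ay": 0,"az": 7,"gripper": 1}
    - {"x": 0.54,"y": -0.01,"z": 0.016,"ax": 0,"ay": 0,"az": 7,"gripper": 1}

```text
clock: 11.67
position: [576.1, -254.7, 87.0]
ee_rot: [-0.326, 0.945, -0.0, 0.0]
contact_force: [-2.5, 1.8, 3.7]
gripper_width: 7.8
grasp_force: 59.4
```

```bash
python3 f.py
```

```text
t 11.67 pos [ 576.1 -254.7   87. ] x [-0.788 -0.616 -0.   ] z [ 0.001 -0.001 -1.   ] F [-2.5  1.8  3.7] w 7.8 g 59.4 j [-0.16  0.52 -0.16  0.   -0.89 -0.75]
Ftool [ 0.9  3.  -3.7] [0.61 0.82 0.03] yaw -142.0 centre [ 546.3 -222.3   87. ]
```

send_rows:
  targets:
    - {"x": 0.54,"y": -0.01,"z": 0.016,"ax": 0,"ay": 0,"az": 7,"gripper": 1}
    - {"x": 0.54,"y": -0.01,"z": 0.016,"ax": 0,"ay": 0,"az": 7,"gripper": 1}
    - {"x": 0.54,"y": -0.01,"z": 0.016,"ax": 0,"ay": 0,"az": 7,"gripper": 1}
    - {"x": 0.54,"y": -0.01,"z": 0.016,"ax": 0,"ay": 0,"az": 7,"gripper": 1}
    - {"x": 0.54,"y": -0.01,"z": 0.016,"ax": 0,"ay": 0,"az": 7,"gripper": 1}

```text
clock: 12.08
position: [552.3, -266.1, 86.3]
ee_rot: [-0.026, 1.0, -0.0, 0.001]
contact_force: [-1.8, 1.3, 2.7]
gripper_width: 7.7
grasp_force: 59.3
```

send_rows:
  targets:
    - {"x": 0.54,"y": -0.01,"z": 0.016,"ax": 0,"ay": 0,"az": 7,"gripper": 1}
    - {"x": 0.54,"y": -0.01,"z": 0.016,"ax": 0,"ay": 0,"az": 7,"gripper": 1}
    - {"x": 0.54,"y": -0.01,"z": 0.016,"ax": 0,"ay": 0,"az": 7,"gripper": 1}
    - {"x": 0.54,"y": -0.01,"z": 0.016,"ax": 0,"ay": 0,"az": 7,"gripper": 1}
    - {"x": 0.54,"y": -0.01,"z": 0.016,"ax": 0,"ay": 0,"az": 7,"gripper": 1}

```text
clock: 12.5
position: [526.2, -261.9, 85.6]
ee_rot: [0.275, 0.961, -0.0, 0.001]
contact_force: [-2.7, -1.3, 2.1]
gripper_width: 7.8
grasp_force: 59.2
```

send_rows:
  targets:
    - {"x": 0.54,"y": -0.01,"z": 0.016,"ax": 0,"ay": 0,"az": 7,"gripper": 1}
    - {"x": 0.54,"y": -0.01,"z": 0.016,"ax": 0,"ay": 0,"az": 7,"gripper": 1}
    - {"x": 0.54,"y": -0.01,"z": 0.016,"ax": 0,"ay": 0,"az": 7,"gripper": 1}
    - {"x": 0.54,"y": -0.01,"z": 0.016,"ax": 0,"ay": 0,"az": 7,"gripper": 1}

```text
clock: 12.83
position: [509.9, -247.8, 85.0]
ee_rot: [0.5, 0.866, -0.0, 0.001]
contact_force: [-2.3, -1.4, 3.1]
gripper_width: 7.9
grasp_force: 59.2
```

```bash
python3 f.py
```

```text
t 12.83 pos [ 509.9 -247.8   85. ] x [-0.5    0.866 -0.002] z [ 0.002 -0.001 -1.   ] F [-2.3 -1.4  3.1] w 7.9 g 59.2 j [-0.17  0.43 -0.33  0.   -0.81 -2.45]
Ftool [-0.1 -2.7 -3.1] [-0.07  0.69  0.02] yaw 120.0 centre [ 546.2 -222.8   85. ]
```

send_rows:
  targets:
    - {"x": 0,"y": 0,"z": 0,"ax": 0,"ay": 0,"az": 0,"gripper": 0.4}
    - {"x": 0,"y": 0,"z": 0,"ax": 0,"ay": 0,"az": 0,"gripper": 0.4}
    - {"x": 0,"y": 0,"z": 0,"ax": 0,"ay": 0,"az": 0,"gripper": 0.4}
    - {"x": 0,"y": 0,"z": -0.4,"ax": 0,"ay": 0,"az": 0,"gripper": 0.4}

```text
clock: 13.17
position: [509.6, -247.3, 87.7]
ee_rot: [0.497, 0.868, -0.0, -0.0]
contact_force: [0.7, -0.3, -0.4]
gripper_width: 25.6
grasp_force: 0.0
```

```bash
python3 f.py
```

```text
t 13.17 pos [ 509.6 -247.3   87.7] x [-0.507  0.862  0.   ] z [-0.  0. -1.] F [ 0.7 -0.3 -0.4] w 25.6 g 0.0 j [-0.17  0.43 -0.32 -0.   -0.82 -2.44]
Ftool [-0.6  0.5  0.4] [0.06 0.02 0.  ] yaw 120.4 centre [ 545.7 -222.    87.7]
```

Now I'll turn the open fingers back −270° about the pin.

send_rows:
  targets:
    - {"x": 0,"y": 0,"z": 0,"ax": 0,"ay": 0,"az": -7.1,"gripper": 0.4}
    - {"x": 0,"y": 0,"z": 0,"ax": 0,"ay": 0,"az": -7.1,"gripper": 0.4}
    - {"x": 0,"y": 0,"z": 0,"ax": 0,"ay": 0,"az": -7.1,"gripper": 0.4}
    - {"x": 0,"y": 0,"z": 0,"ax": 0,"ay": 0,"az": -7.1,"gripper": 0.4}
    - {"x": 0,"y": 0,"z": 0,"ax": 0,"ay": 0,"az": -7.1,"gripper": 0.4}

```text
clock: 13.58
position: [510.1, -247.4, 88.5]
ee_rot: [0.206, 0.979, -0.0, 0.001]
contact_force: [-0.7, 0.3, -0.0]
gripper_width: 25.6
grasp_force: 0.0
```

send_rows:
  targets:
    - {"x": 0,"y": 0,"z": 0,"ax": 0,"ay": 0,"az": -7.1,"gripper": 0.4}
    - {"x": 0,"y": 0,"z": 0,"ax": 0,"ay": 0,"az": -7.1,"gripper": 0.4}
    - {"x": 0,"y": 0,"z": 0,"ax": 0,"ay": 0,"az": -7.1,"gripper": 0.4}
    - {"x": 0,"y": 0,"z": 0,"ax": 0,"ay": 0,"az": -7.1,"gripper": 0.4}
    - {"x": 0,"y": 0,"z": 0,"ax": 0,"ay": 0,"az": -7.1,"gripper": 0.4}

```text
clock: 14.0
position: [510.0, -247.4, 88.5]
ee_rot: [-0.103, 0.995, -0.0, 0.001]
contact_force: [0.0, 1.0, -0.6]
gripper_width: 25.2
grasp_force: 0.0
```

send_rows:
  targets:
    - {"x": 0,"y": 0,"z": 0,"ax": 0,"ay": 0,"az": -7.1,"gripper": 0.4}
    - {"x": 0,"y": 0,"z": 0,"ax": 0,"ay": 0,"az": -7.1,"gripper": 0.4}
    - {"x": 0,"y": 0,"z": 0,"ax": 0,"ay": 0,"az": -7.1,"gripper": 0.4}
    - {"x": 0,"y": 0,"z": 0,"ax": 0,"ay": 0,"az": -7.1,"gripper": 0.4}
    - {"x": 0,"y": 0,"z": 0,"ax": 0,"ay": 0,"az": -7.1,"gripper": 0.4}

```text
clock: 14.42
position: [510.0, -247.5, 88.5]
ee_rot: [-0.401, 0.916, -0.0, 0.0]
contact_force: [-0.8, 0.2, 0.0]
gripper_width: 25.4
grasp_force: 0.0
```

send_rows:
  targets:
    - {"x": 0,"y": 0,"z": 0,"ax": 0,"ay": 0,"az": -7.1,"gripper": 0.4}
    - {"x": 0,"y": 0,"z": 0,"ax": 0,"ay": 0,"az": -7.1,"gripper": 0.4}
    - {"x": 0,"y": 0,"z": 0,"ax": 0,"ay": 0,"az": -7.1,"gripper": 0.4}
    - {"x": 0,"y": 0,"z": 0,"ax": 0,"ay": 0,"az": -7.1,"gripper": 0.4}
    - {"x": 0,"y": 0,"z": 0,"ax": 0,"ay": 0,"az": -7.1,"gripper": 0.4}

```text
clock: 14.83
position: [510.0, -247.4, 88.5]
ee_rot: [-0.661, 0.75, -0.0, 0.0]
contact_force: [0.6, 0.6, 0.0]
gripper_width: 25.4
grasp_force: 0.0
```

send_rows:
  targets:
    - {"x": 0,"y": 0,"z": 0,"ax": 0,"ay": 0,"az": -7.1,"gripper": 0.4}
    - {"x": 0,"y": 0,"z": 0,"ax": 0,"ay": 0,"az": -7.1,"gripper": 0.4}
    - {"x": 0,"y": 0,"z": 0,"ax": 0,"ay": 0,"az": -7.1,"gripper": 0.4}
    - {"x": 0,"y": 0,"z": 0,"ax": 0,"ay": 0,"az": -7.1,"gripper": 0.4}
    - {"x": 0,"y": 0,"z": 0,"ax": 0,"ay": 0,"az": -7.1,"gripper": 0.4}

```text
clock: 15.25
position: [510.0, -247.4, 88.5]
ee_rot: [0.858, -0.513, 0.001, -0.0]
contact_force: [-0.0, -0.0, 0.3]
gripper_width: 25.9
grasp_force: 0.0
```

send_rows:
  targets:
    - {"x": 0,"y": 0,"z": 0,"ax": 0,"ay": 0,"az": -7.1,"gripper": 0.4}
    - {"x": 0,"y": 0,"z": 0,"ax": 0,"ay": 0,"az": -7.1,"gripper": 0.4}
    - {"x": 0,"y": 0,"z": 0,"ax": 0,"ay": 0,"az": -7.1,"gripper": 0.4}
    - {"x": 0,"y": 0,"z": 0,"ax": 0,"ay": 0,"az": -7.1,"gripper": 0.4}
    - {"x": 0,"y": 0,"z": 0,"ax": 0,"ay": 0,"az": -7.1,"gripper": 0.4}

```text
clock: 15.67
position: [510.0, -247.4, 88.5]
ee_rot: [0.974, -0.227, 0.001, 0.0]
contact_force: [-0.1, 0.0, -0.5]
gripper_width: 25.5
grasp_force: 0.0
```

send_rows:
  targets:
    - {"x": 0,"y": 0,"z": 0,"ax": 0,"ay": 0,"az": -7.1,"gripper": 0.4}
    - {"x": 0,"y": 0,"z": 0,"ax": 0,"ay": 0,"az": -7.1,"gripper": 0.4}
    - {"x": 0,"y": 0,"z": 0,"ax": 0,"ay": 0,"az": -7.1,"gripper": 0.4}
    - {"x": 0,"y": 0,"z": 0,"ax": 0,"ay": 0,"az": -7.1,"gripper": 0.4}
    - {"x": 0,"y": 0,"z": 0,"ax": 0,"ay": 0,"az": -7.1,"gripper": 0.4}

```text
clock: 16.08
position: [510.0, -247.5, 88.5]
ee_rot: [0.997, 0.081, 0.0, 0.0]
contact_force: [0.2, -0.5, -0.3]
gripper_width: 25.7
grasp_force: 0.0
```

send_rows:
  targets:
    - {"x": 0,"y": 0,"z": 0,"ax": 0,"ay": 0,"az": -7.1,"gripper": 0.4}
    - {"x": 0,"y": 0,"z": 0,"ax": 0,"ay": 0,"az": -7.1,"gripper": 0.4}
    - {"x": 0,"y": 0,"z": 0,"ax": 0,"ay": 0,"az": -7.1,"gripper": 0.4}
    - {"x": 0,"y": 0,"z": 0,"ax": 0,"ay": 0,"az": 0,"gripper": 0.4}
    - {"x": 0,"y": 0,"z": 0,"ax": 0,"ay": 0,"az": 0,"gripper": 0.4}

```text
clock: 16.5
position: [509.8, -247.4, 88.4]
ee_rot: [0.966, 0.259, 0.0, 0.0]
contact_force: [-0.1, -0.2, 0.3]
gripper_width: 26.0
grasp_force: 0.0
```

```bash
python3 f.py
python3 - <<'E'
from h import *
im,d=arm.get_image('wrist');cv2.imwrite('pics/w6.png',cv2.resize(im[130:400,140:464,::-1],(720,600)))
E
```

```text
t 16.5 pos [ 509.8 -247.4   88.4] x [0.866 0.5   0.   ] z [ 0.001 -0.    -1.   ] F [-0.1 -0.2  0.3] w 26.0 g 0.0 j [-0.17  0.43 -0.32  0.   -0.82  2.26]
Ftool [-0.2  0.1 -0.3] [0.04 0.02 0.01] yaw 30.0 centre [ 534.8 -283.6   88.4]
```

View pics/w6.png

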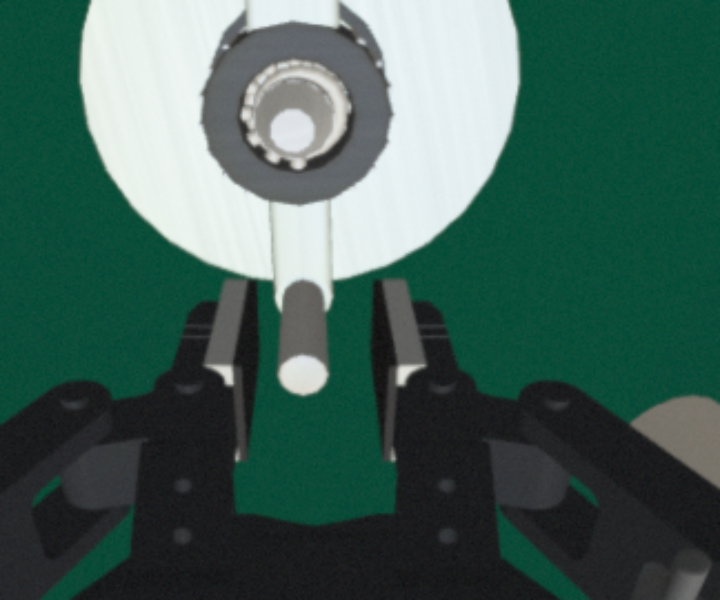

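The ring is seated on the stud, with the nose at crop (293,130). The pin top is at (303,375), between the pads, whose middle is at about 315.

Run:
```python
from h import *
im,d=arm.get_image('wrist');m=arm.camera_model('wrist');s=arm.read_state();M=R.from_quat(s['ee_rot']).as_matrix()
def pt(u,v,k=3):
    q=np.median(d[v-k:v+k+1,u-k:u+k+1]);o,r=ray('wrist',u,v,m);r=r/(m['cam_to_world'][:3,2]@r);return (o+r*q).round(1)
print('flange',pt(207,197),pt(350,190),'ring top',pt(238,180),pt(306,180),pt(272,213),'nose',pt(272,188,2),'pintop',pt(276,299,2))
n=onz('wrist',271.9,188.5,92,m);p=onz('wrist',276.4,298.8,113,m);print(n,p,p-n,np.hypot(*(p-n)))
print(M.T@(np.r_[n,0]-s['position']),M.T@(np.r_[p,0]-s['position']))
```

```text
flange [ 507.5 -195.9   37.7] [ 556.6 -271.7   37.8] ring top [ 539.3 -208.    81.5] [ 555.3 -236.2   80.9] [ 532.8 -230.3   81.4] nose [ 546.6 -222.9   92.6] pintop [ 509.2 -246.6  113.3]
[ 546.3 -223. ] [ 509.2 -246.8] [-37.1 -23.8] 44.07777217600724
[43.86699222 -2.68534861 88.35631033] [-0.16357411 -0.64596101 88.34505459]
```

send_rows:
  targets:
    - {"x": 0,"y": 0,"z": 0,"ax": 0,"ay": 0,"az": -7,"gripper": 0.4}
    - {"x": 0,"y": 0,"z": 0,"ax": 0,"ay": 0,"az": -7,"gripper": 0.4}
    - {"x": 0,"y": 0,"z": 0,"ax": 0,"ay": 0,"az": -7,"gripper": 0.4}
    - {"x": 0,"y": 0,"z": 0,"ax": 0,"ay": 0,"az": -7,"gripper": 0.4}
    - {"x": 0,"y": 0,"z": 0.3,"ax": 0,"ay": 0,"az": -7,"gripper": 0.4}

```text
clock: 17.02
position: [509.9, -247.4, 85.8]
ee_rot: [0.841, 0.54, 0.0, 0.001]
contact_force: [0.8, 0.2, -0.1]
gripper_width: 25.4
grasp_force: 0.0
```

send_rows:
  targets:
    - {"x": 0,"y": 0,"z": 0,"ax": 0,"ay": 0,"az": 0,"gripper": 0.4}
    - {"x": 0,"y": 0,"z": 0,"ax": 0,"ay": 0,"az": 0,"gripper": 1}
    - {"x": 0,"y": 0,"z": 0,"ax": 0,"ay": 0,"az": 0,"gripper": 1}
    - {"x": 0,"y": 0,"z": 0,"ax": 0,"ay": 0,"az": 0,"gripper": 1}
    - {"x": 0,"y": 0,"z": 0,"ax": 0,"ay": 0,"az": 0,"gripper": 1}

```text
clock: 17.43
position: [509.2, -247.2, 85.2]
ee_rot: [0.843, 0.538, -0.0, -0.0]
contact_force: [-0.3, 0.4, -0.3]
gripper_width: 7.8
grasp_force: 58.4
```

```bash
cat > f.py <<'E'
from h import *
s=show();M=R.from_quat(s['ee_rot']).as_matrix();p=s['position']
r=(p-[546.3,-222.9,0])[:2];a=np.arctan2(r[1],r[0]);t=np.array([np.sin(a),-np.cos(a)]);F=s['contact_force']
print('radius',np.hypot(*r).round(1),'ang',np.degrees(a).round(1),'Ftan(cw+)',(F[:2]@t).round(1),'Frad',(F[:2]@r/np.hypot(*r)).round(1),'ctr tool',(M.T@np.r_[-r,0]).round(1),'T',s['wrist_torque'].round(2))
E
python3 f.py
```

```text
t 17.43 pos [ 509.2 -247.2   85.2] x [ 0.422  0.907 -0.   ] z [-0.  0. -1.] F [-0.3  0.4 -0.3] w 7.8 g 58.4 j [-0.17  0.43 -0.33  0.   -0.81  2.87]
radius 44.3 ang -146.8 Ftan(cw+) 0.5 Frad 0.1 ctr tool [37.7 23.4 -0. ] T [-0.1   0.07 -0.03]
```

send_rows:
  targets:
    - {"x": 0.316,"y": -0.436,"z": 0.016,"ax": 0,"ay": 0,"az": 7,"gripper": 1}
    - {"x": 0.316,"y": -0.436,"z": 0.016,"ax": 0,"ay": 0,"az": 7,"gripper": 1}
    - {"x": 0.316,"y": -0.436,"z": 0.016,"ax": 0,"ay": 0,"az": 7,"gripper": 1}
    - {"x": 0.316,"y": -0.436,"z": 0.016,"ax": 0,"ay": 0,"az": 7,"gripper": 1}
    - {"x": 0.316,"y": -0.436,"z": 0.016,"ax": 0,"ay": 0,"az": 7,"gripper": 1}

```text
clock: 17.85
position: [501.4, -221.4, 84.5]
ee_rot: [0.967, 0.256, -0.001, -0.0]
contact_force: [-1.7, -0.5, 1.0]
gripper_width: 8.1
grasp_force: 58.6
```

send_rows:
  targets:
    - {"x": 0.316,"y": -0.436,"z": 0.016,"ax": 0,"ay": 0,"az": 7,"gripper": 1}
    - {"x": 0.316,"y": -0.436,"z": 0.016,"ax": 0,"ay": 0,"az": 7,"gripper": 1}
    - {"x": 0.316,"y": -0.436,"z": 0.016,"ax": 0,"ay": 0,"az": 7,"gripper": 1}
    - {"x": 0.316,"y": -0.436,"z": 0.016,"ax": 0,"ay": 0,"az": 7,"gripper": 1}
    - {"x": 0.316,"y": -0.436,"z": 0.016,"ax": 0,"ay": 0,"az": 7,"gripper": 1}

```text
clock: 18.27
position: [509.7, -196.0, 83.7]
ee_rot: [0.999, -0.046, -0.002, -0.0]
contact_force: [-3.1, 1.9, 3.6]
gripper_width: 7.9
grasp_force: 58.6
```

```bash
python3 f.py
```

```text
t 18.27 pos [ 509.7 -196.    83.7] x [ 0.996 -0.092 -0.004] z [-0.004  0.001 -1.   ] F [-3.1  1.9  3.6] w 7.9 g 58.6 j [-0.07  0.41 -0.37 -0.   -0.79  1.55]
radius 45.4 ang 143.8 Ftan(cw+) -0.4 Frad 3.6 ctr tool [39.  23.4 -0.2] T [0.56 0.95 0.  ]
```

send_rows:
  targets:
    - {"x": 0.316,"y": -0.436,"z": 0.016,"ax": 0,"ay": 0,"az": 7,"gripper": 1}
    - {"x": 0.316,"y": -0.436,"z": 0.016,"ax": 0,"ay": 0,"az": 7,"gripper": 1}
    - {"x": 0.316,"y": -0.436,"z": 0.016,"ax": 0,"ay": 0,"az": 7,"gripper": 1}
    - {"x": 0.316,"y": -0.436,"z": 0.016,"ax": 0,"ay": 0,"az": 7,"gripper": 1}
    - {"x": 0.316,"y": -0.436,"z": 0.016,"ax": 0,"ay": 0,"az": 7,"gripper": 1}

```text
clock: 18.68
position: [531.3, -180.1, 82.9]
ee_rot: [0.939, -0.344, -0.002, -0.0]
contact_force: [-4.1, 5.7, 4.5]
gripper_width: 7.9
grasp_force: 59.0
```

send_rows:
  targets:
    - {"x": 0.316,"y": -0.436,"z": 0.016,"ax": 0,"ay": 0,"az": 7,"gripper": 1}
    - {"x": 0.316,"y": -0.436,"z": 0.016,"ax": 0,"ay": 0,"az": 7,"gripper": 1}
    - {"x": 0.316,"y": -0.436,"z": 0.016,"ax": 0,"ay": 0,"az": 7,"gripper": 1}
    - {"x": 0.316,"y": -0.436,"z": 0.016,"ax": 0,"ay": 0,"az": 7,"gripper": 1}
    - {"x": 0.316,"y": -0.436,"z": 0.016,"ax": 0,"ay": 0,"az": 7,"gripper": 1}

```text
clock: 19.1
position: [558.9, -179.8, 82.1]
ee_rot: [0.792, -0.611, -0.001, -0.0]
contact_force: [-2.4, 5.2, 2.4]
gripper_width: 8.3
grasp_force: 58.8
```

send_rows:
  targets:
    - {"x": 0.316,"y": -0.436,"z": 0.016,"ax": 0,"ay": 0,"az": 7,"gripper": 1}
    - {"x": 0.316,"y": -0.436,"z": 0.016,"ax": 0,"ay": 0,"az": 7,"gripper": 1}
    - {"x": 0.316,"y": -0.436,"z": 0.016,"ax": 0,"ay": 0,"az": 7,"gripper": 1}
    - {"x": 0.316,"y": -0.436,"z": 0.016,"ax": 0,"ay": 0,"az": 7,"gripper": 1}

```text
clock: 19.43
position: [577.5, -191.2, 81.4]
ee_rot: [-0.621, 0.784, 0.001, -0.0]
contact_force: [-1.3, 4.0, 1.5]
gripper_width: 7.8
grasp_force: 58.8
```

```bash
python3 f.py
```

```text
t 19.43 pos [ 577.5 -191.2   81.4] x [-0.23  -0.973 -0.001] z [-0.001  0.002 -1.   ] F [-1.3  4.   1.5] w 7.8 g 58.8 j [-0.05  0.5  -0.22 -0.   -0.85 -0.18]
radius 44.5 ang 45.4 Ftan(cw+) -3.7 Frad 1.9 ctr tool [38.  23.1 -0. ] T [ 1.11  0.52 -0.11]
```

send_rows:
  targets:
    - {"x": 0.416,"y": -0.456,"z": 0.016,"ax": 0,"ay": 0,"az": 7,"gripper": 1}
    - {"x": 0.316,"y": -0.436,"z": 0.016,"ax": 0,"ay": 0,"az": 7,"gripper": 1}
    - {"x": 0.316,"y": -0.436,"z": 0.016,"ax": 0,"ay": 0,"az": 7,"gripper": 1}
    - {"x": 0.316,"y": -0.436,"z": 0.016,"ax": 0,"ay": 0,"az": 7,"gripper": 1}

```text
clock: 19.77
position: [588.5, -210.6, 80.6]
ee_rot: [-0.412, 0.911, 0.001, -0.0]
contact_force: [-1.7, 4.0, 0.1]
gripper_width: 8.0
grasp_force: 58.9
```

send_rows:
  targets:
    - {"x": 0.316,"y": -0.436,"z": 0.016,"ax": 0,"ay": 0,"az": 7,"gripper": 1}
    - {"x": 0.316,"y": -0.436,"z": 0.016,"ax": 0,"ay": 0,"az": 7,"gripper": 1}
    - {"x": 0.316,"y": -0.436,"z": 0.016,"ax": 0,"ay": 0,"az": 7,"gripper": 1}

```text
clock: 20.02
position: [590.1, -226.7, 80.0]
ee_rot: [-0.239, 0.971, 0.001, -0.0]
contact_force: [-0.5, 3.5, 0.3]
gripper_width: 7.9
grasp_force: 58.7
```

```bash
python3 f.py
```

```text
t 20.02 pos [ 590.1 -226.7   80. ] x [-0.885 -0.465  0.   ] z [-0.001  0.002 -1.   ] F [-0.5  3.5  0.3] w 7.9 g 58.7 j [-0.11  0.53 -0.16 -0.   -0.88 -0.97]
radius 43.9 ang -5.0 Ftan(cw+) -3.4 Frad -0.8 ctr tool [37.  23.7  0.1] T [ 1.2   0.36 -0.12]
```

send_rows:
  targets:
    - {"x": 0.316,"y": -0.436,"z": 0.016,"ax": 0,"ay": 0,"az": 7,"gripper": 1}
    - {"x": 0.316,"y": -0.436,"z": 0.016,"ax": 0,"ay": 0,"az": 7,"gripper": 1}
    - {"x": 0.316,"y": -0.436,"z": 0.016,"ax": 0,"ay": 0,"az": 7,"gripper": 1}

```text
clock: 20.27
position: [585.7, -242.3, 79.4]
ee_rot: [-0.058, 0.998, 0.001, -0.001]
contact_force: [-0.8, 3.6, 1.0]
gripper_width: 8.0
grasp_force: 58.6
```

```bash
python3 f.py
```

```text
t 20.27 pos [ 585.7 -242.3   79.4] x [-0.993 -0.116  0.001] z [-0.002  0.002 -1.   ] F [-0.8  3.6  1. ] w 8.0 g 58.6 j [-0.14  0.54 -0.15 -0.   -0.88 -1.31]
radius 43.9 ang -26.2 Ftan(cw+) -2.9 Frad -2.3 ctr tool [36.9 23.8  0.1] T [ 1.3   0.38 -0.07]
```

send_rows:
  targets:
    - {"x": 0.316,"y": -0.436,"z": 0.016,"ax": 0,"ay": 0,"az": 7,"gripper": 1}
    - {"x": 0.316,"y": -0.436,"z": 0.016,"ax": 0,"ay": 0,"az": 7,"gripper": 1}

```text
clock: 20.43
position: [579.8, -251.3, 79.0]
ee_rot: [0.064, 0.998, 0.001, -0.001]
contact_force: [-1.3, 3.9, 0.8]
gripper_width: 8.2
grasp_force: 58.6
```

```bash
python3 f.py
```

```text
t 20.43 pos [ 579.8 -251.3   79. ] x [-0.992  0.127  0.002] z [-0.002  0.002 -1.   ] F [-1.3  3.9  0.8] w 8.2 g 58.6 j [-0.15  0.53 -0.16 -0.   -0.88 -1.54]
radius 43.9 ang -40.2 Ftan(cw+) -2.2 Frad -3.5 ctr tool [36.9 23.9  0.1] T [ 1.37  0.25 -0.09]
```

send_rows:
  targets:
    - {"x": 0.376,"y": -0.326,"z": 0.016,"ax": 0,"ay": 0,"az": 7,"gripper": 1}
    - {"x": 0,"y": 0,"z": 0,"ax": 0,"ay": 0,"az": 0,"gripper": 1}

```text
clock: 20.6
position: [576.2, -254.7, 79.2]
ee_rot: [0.123, 0.992, 0.001, 0.0]
contact_force: [1.0, 4.9, -0.2]
gripper_width: 7.8
grasp_force: 58.5
```

```bash
python3 f.py
```

```text
t 20.6 pos [ 576.2 -254.7   79.2] x [-0.97   0.244 -0.   ] z [ 0.     0.001 -1.   ] F [ 1.   4.9 -0.2] w 7.8 g 58.5 j [-0.16  0.53 -0.17 -0.   -0.87 -1.66]
radius 43.6 ang -46.8 Ftan(cw+) -4.1 Frad -2.9 ctr tool [36.7 23.5  0. ] T [ 1.17 -0.18 -0.16]
```

send_rows:
  targets:
    - {"x": 0.316,"y": -0.436,"z": 0.016,"ax": 0,"ay": 0,"az": 7,"gripper": 1}
    - {"x": 0,"y": 0,"z": 0,"ax": 0,"ay": 0,"az": 0,"gripper": 1}

```text
clock: 20.77
position: [572.2, -258.1, 79.0]
ee_rot: [0.181, 0.983, 0.001, 0.0]
contact_force: [0.9, 3.0, -0.5]
gripper_width: 8.2
grasp_force: 58.6
```

```bash
python3 f.py
```

```text
t 20.77 pos [ 572.2 -258.1   79. ] x [-0.934  0.357  0.   ] z [ 0.     0.001 -1.   ] F [ 0.9  3.  -0.5] w 8.2 g 58.6 j [-0.17  0.53 -0.17 -0.   -0.87 -1.77]
radius 43.7 ang -53.6 Ftan(cw+) -2.5 Frad -1.9 ctr tool [36.8 23.6  0. ] T [ 1.15 -0.14 -0.12]
```

send_rows:
  targets:
    - {"x": 0.316,"y": -0.436,"z": 0.016,"ax": 0,"ay": 0,"az": 7,"gripper": 1}
    - {"x": 0,"y": 0,"z": 0,"ax": 0,"ay": 0,"az": 0,"gripper": 1}

```text
clock: 20.93
position: [567.8, -261.0, 78.9]
ee_rot: [0.24, 0.971, 0.0, -0.0]
contact_force: [0.5, 4.2, -1.2]
gripper_width: 8.0
grasp_force: 58.6
```

```bash
python3 f.py|tail -1
```

```text
radius 43.8 ang -60.6 Ftan(cw+) -2.5 Frad -3.4 ctr tool [36.8 23.7  0. ] T [ 1.21 -0.2  -0.09]
```

send_rows:
  targets:
    - {"x": 0.316,"y": -0.436,"z": 0.016,"ax": 0,"ay": 0,"az": 7,"gripper": 1}
    - {"x": 0,"y": 0,"z": 0,"ax": 0,"ay": 0,"az": 0,"gripper": 1}

```text
clock: 21.1
position: [563.0, -263.4, 78.7]
ee_rot: [0.298, 0.954, 0.0, 0.0]
contact_force: [0.1, 4.3, -0.4]
gripper_width: 7.6
grasp_force: 58.6
```

```bash
python3 f.py
```

```text
t 21.1 pos [ 563.  -263.4   78.7] x [-0.822  0.569  0.   ] z [ 0.     0.001 -1.   ] F [ 0.1  4.3 -0.4] w 7.6 g 58.6 j [-0.18  0.52 -0.19 -0.   -0.86 -2.  ]
radius 43.8 ang -67.6 Ftan(cw+) -1.7 Frad -4.0 ctr tool [36.8 23.8  0. ] T [ 1.19 -0.25 -0.06]
```

send_rows:
  targets:
    - {"x": 0.316,"y": -0.436,"z": 0.016,"ax": 0,"ay": 0,"az": 7,"gripper": 1}
    - {"x": 0,"y": 0,"z": 0,"ax": 0,"ay": 0,"az": 0,"gripper": 1}

```text
clock: 21.27
position: [558.0, -265.2, 78.6]
ee_rot: [0.355, 0.935, 0.0, 0.0]
contact_force: [-0.2, 4.1, -1.5]
gripper_width: 8.0
grasp_force: 58.6
```

```bash
python3 f.py|tail -1
```

```text
radius 43.9 ang -74.6 Ftan(cw+) -0.9 Frad -4.0 ctr tool [36.9 23.9  0. ] T [ 1.2  -0.22 -0.08]
```

send_rows:
  targets:
    - {"x": 0.316,"y": -0.436,"z": 0.016,"ax": 0,"ay": 0,"az": 7,"gripper": 1}
    - {"x": 0,"y": 0,"z": 0,"ax": 0,"ay": 0,"az": 0,"gripper": 1}

```text
clock: 21.43
position: [552.9, -266.4, 78.5]
ee_rot: [0.412, 0.911, 0.0, 0.0]
contact_force: [1.6, 4.9, -1.2]
gripper_width: 7.7
grasp_force: 58.6
```

```bash
python3 f.py
```

```text
t 21.43 pos [ 552.9 -266.4   78.5] x [-0.661  0.75  -0.   ] z [ 0.001  0.    -1.   ] F [ 1.6  4.9 -1.2] w 7.7 g 58.6 j [-0.19  0.51 -0.21 -0.   -0.85 -2.23]
radius 44.0 ang -81.4 Ftan(cw+) -2.3 Frad -4.6 ctr tool [37.  23.9  0. ] T [ 1.25 -0.35 -0.09]
```

send_rows:
  targets:
    - {"x": 0.386,"y": -0.376,"z": 0.016,"ax": 0,"ay": 0,"az": 7,"gripper": 1}
    - {"x": 0,"y": 0,"z": 0,"ax": 0,"ay": 0,"az": 0,"gripper": 1}

```text
clock: 21.6
position: [547.6, -266.6, 78.7]
ee_rot: [0.466, 0.885, -0.0, 0.001]
contact_force: [0.3, 1.9, -1.5]
gripper_width: 8.0
grasp_force: 58.6
```

```bash
python3 f.py|tail -1
```

```text
radius 43.8 ang -88.3 Ftan(cw+) -0.3 Frad -1.9 ctr tool [36.8 23.7 -0. ] T [ 0.38 -0.26 -0.07]
```

send_rows:
  targets:
    - {"x": 0.316,"y": -0.436,"z": 0.016,"ax": 0,"ay": 0,"az": 7,"gripper": 1}
    - {"x": 0,"y": 0,"z": 0,"ax": 0,"ay": 0,"az": 0,"gripper": 1}

```text
clock: 21.77
position: [542.3, -266.6, 78.7]
ee_rot: [0.519, 0.855, -0.0, 0.001]
contact_force: [0.9, 0.8, -0.5]
gripper_width: 8.0
grasp_force: 58.7
```

```bash
python3 f.py
```

```text
t 21.77 pos [ 542.3 -266.6   78.7] x [-0.461  0.887 -0.001] z [ 0.001 -0.001 -1.   ] F [ 0.9  0.8 -0.5] w 8.0 g 58.7 j [-0.19  0.49 -0.24  0.   -0.84 -2.47]
radius 43.9 ang -95.2 Ftan(cw+) -0.8 Frad -0.8 ctr tool [37.  23.7 -0. ] T [ 0.22 -0.2  -0.06]
```

send_rows:
  targets:
    - {"x": 0.316,"y": -0.436,"z": 0.016,"ax": 0,"ay": 0,"az": 7,"gripper": 1}
    - {"x": 0,"y": 0,"z": 0,"ax": 0,"ay": 0,"az": 0,"gripper": 1}

```text
clock: 21.93
position: [537.1, -265.8, 78.6]
ee_rot: [0.57, 0.821, 0.0, 0.001]
contact_force: [1.5, 0.4, -0.4]
gripper_width: 8.2
grasp_force: 58.7
```

```bash
python3 f.py|tail -1
```

```text
radius 43.9 ang -102.1 Ftan(cw+) -1.4 Frad -0.7 ctr tool [37.  23.6 -0. ] T [ 0.08 -0.16 -0.04]
```

send_rows:
  targets:
    - {"x": 0.316,"y": -0.436,"z": 0.016,"ax": 0,"ay": 0,"az": 7,"gripper": 1}
    - {"x": 0,"y": 0,"z": 0,"ax": 0,"ay": 0,"az": 0,"gripper": 1}

```text
clock: 22.1
position: [532.0, -264.3, 78.5]
ee_rot: [0.619, 0.785, 0.0, 0.001]
contact_force: [0.7, -0.9, 0.1]
gripper_width: 7.9
grasp_force: 58.8
```

```bash
python3 f.py
```

```text
t 22.1 pos [ 532.  -264.3   78.5] x [-0.233  0.972 -0.001] z [ 0.001 -0.001 -1.   ] F [ 0.7 -0.9  0.1] w 7.9 g 58.8 j [-0.19  0.48 -0.26  0.   -0.83 -2.72]
radius 43.8 ang -109.1 Ftan(cw+) -1.0 Frad 0.7 ctr tool [36.9 23.6 -0. ] T [ 0.01 -0.17 -0.11]
```

send_rows:
  targets:
    - {"x": 0,"y": 0,"z": 0,"ax": 0,"ay": 0,"az": 0,"gripper": 0.4}
    - {"x": 0,"y": 0,"z": 0,"ax": 0,"ay": 0,"az": 0,"gripper": 0.4}
    - {"x": 0,"y": 0,"z": 0,"ax": 0,"ay": 0,"az": 0,"gripper": 0.4}
    - {"x": 0,"y": 0,"z": -0.3,"ax": 0,"ay": 0,"az": 0,"gripper": 0.4}

```text
clock: 22.43
position: [531.0, -263.9, 80.2]
ee_rot: [0.621, 0.784, -0.0, -0.001]
contact_force: [-0.4, 0.2, -0.1]
gripper_width: 25.4
grasp_force: 0.0
```

send_rows:
  targets:
    - {"x": 0,"y": 0,"z": 0,"ax": 0,"ay": 0,"az": -7,"gripper": 0.4}
    - {"x": 0,"y": 0,"z": 0,"ax": 0,"ay": 0,"az": -7,"gripper": 0.4}
    - {"x": 0,"y": 0,"z": 0,"ax": 0,"ay": 0,"az": -7,"gripper": 0.4}
    - {"x": 0,"y": 0,"z": 0,"ax": 0,"ay": 0,"az": -7,"gripper": 0.4}
    - {"x": 0,"y": 0,"z": 0,"ax": 0,"ay": 0,"az": -7,"gripper": 0.4}

```text
clock: 22.85
position: [531.5, -264.0, 81.0]
ee_rot: [0.353, 0.935, -0.0, -0.0]
contact_force: [-0.1, -0.6, 0.2]
gripper_width: 25.6
grasp_force: 0.0
```

send_rows:
  targets:
    - {"x": 0,"y": 0,"z": 0,"ax": 0,"ay": 0,"az": -7,"gripper": 0.4}
    - {"x": 0,"y": 0,"z": 0,"ax": 0,"ay": 0,"az": -7,"gripper": 0.4}
    - {"x": 0,"y": 0,"z": 0,"ax": 0,"ay": 0,"az": -7,"gripper": 0.4}
    - {"x": 0,"y": 0,"z": 0,"ax": 0,"ay": 0,"az": -7,"gripper": 0.4}
    - {"x": 0,"y": 0,"z": 0,"ax": 0,"ay": 0,"az": -7,"gripper": 0.4}

```text
clock: 23.27
position: [531.5, -263.9, 81.1]
ee_rot: [0.056, 0.998, -0.0, -0.0]
contact_force: [0.3, 0.2, -0.4]
gripper_width: 25.5
grasp_force: 0.0
```

send_rows:
  targets:
    - {"x": 0,"y": 0,"z": 0,"ax": 0,"ay": 0,"az": 0,"gripper": 0.4}
    - {"x": 0,"y": 0,"z": 0,"ax": 0,"ay": 0,"az": 0,"gripper": 0.4}

```text
clock: 23.43
position: [531.5, -264.0, 81.0]
ee_rot: [0.061, 0.998, -0.0, 0.0]
contact_force: [-0.7, -0.6, 0.2]
gripper_width: 25.6
grasp_force: 0.0
```

```bash
python3 f.py
python3 - <<'E'
from h import *
im,d=arm.get_image('wrist');cv2.imwrite('pics/w7.png',cv2.resize(im[130:400,140:464,::-1],(720,600)))
np.save('w7d.npy',d);np.save('w7m.npy',arm.camera_model('wrist'),allow_pickle=True)
E
```

```text
t 23.43 pos [ 531.5 -264.    81. ] x [-0.993  0.121 -0.   ] z [ 0. -0. -1.] F [-0.7 -0.6  0.2] w 25.6 g 0.0 j [-0.19  0.48 -0.26  0.   -0.83 -1.5 ]
radius 43.6 ang -109.8 Ftan(cw+) 0.4 Frad 0.8 ctr tool [-9.7 42.6 -0. ] T [-0.02  0.02 -0.02]
```

View pics/w7.png

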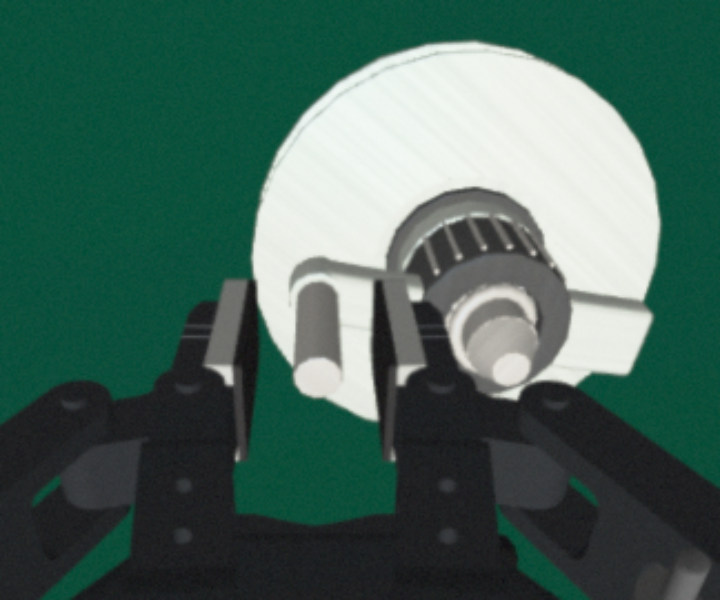

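The pin sits between the pads at crop (318,378), the ring is close above the hub boss and the nose is at (513,370). I'll measure the remaining gap.

Run:
```python
from h import *
d=np.load('w7d.npy');m=np.load('w7m.npy',allow_pickle=True).item()
def pt(u,v,k=2):
    u=int(140+u*.45);v=int(130+v*.45)
    q=np.median(d[v-k:v+k+1,u-k:u+k+1]);o,r=ray('wrist',u,v,m);r=r/(m['cam_to_world'][:3,2]@r);return (o+r*q).round(1)
print('ringtop',pt(545,285),pt(555,325),pt(470,272),'flange',pt(330,200),pt(580,180),pt(600,250),'hub',pt(465,202),pt(410,240),pt(520,208),'nose',pt(513,370))
n=onz('wrist',140+513*.45,130+370*.45,92,m);p=onz('wrist',140+318*.45,130+378*.45,107,m);print(n,p,np.hypot(*(n-p)))
```

```text
ringtop [ 536.1 -209.8   74.7] [ 547.9 -207.2   74.8] [ 529.8 -228.4   74.7] flange [ 521.9 -259.8   37.7] [ 524.9 -187.7   38. ] [ 547.9 -180.7   37.6] hub [ 525.2 -222.7   41.4] [ 533.6 -239.2   44.6] [ 529.9 -206.5   39.8] nose [ 546.7 -222.5   92.4]
[ 547.4 -221.9] [ 532.5 -264.4] 45.036207655618576
```

send_rows:
  targets:
    - {"x": 0,"y": 0,"z": 0.25,"ax": 0,"ay": 0,"az": 0,"gripper": 0.4}
    - {"x": 0,"y": 0,"z": 0,"ax": 0,"ay": 0,"az": 0,"gripper": 1}
    - {"x": 0,"y": 0,"z": 0,"ax": 0,"ay": 0,"az": 0,"gripper": 1}
    - {"x": 0,"y": 0,"z": 0,"ax": 0,"ay": 0,"az": 0,"gripper": 1}
    - {"x": 0,"y": 0,"z": 0,"ax": 0,"ay": 0,"az": 0,"gripper": 1}

```text
clock: 23.9
position: [531.2, -263.8, 78.2]
ee_rot: [0.06, 0.998, 0.0, -0.0]
contact_force: [-1.1, -0.0, -0.4]
gripper_width: 7.8
grasp_force: 58.4
```

send_rows:
  targets:
    - {"x": 0.369,"y": 0.1,"z": 0.011,"ax": 0,"ay": 0,"az": 5,"gripper": 1}
    - {"x": 0,"y": 0,"z": 0,"ax": 0,"ay": 0,"az": 0,"gripper": 1}

```text
clock: 24.07
position: [527.4, -262.3, 78.2]
ee_rot: [0.104, 0.995, 0.0, -0.0]
contact_force: [0.2, -0.3, -1.8]
gripper_width: 7.9
grasp_force: 58.5
```

```bash
python3 f.py
```

```text
t 24.07 pos [ 527.4 -262.3   78.2] x [-0.978  0.207  0.001] z [-0.001  0.    -1.   ] F [ 0.2 -0.3 -1.8] w 7.9 g 58.5 j [-0.19  0.47 -0.27 -0.   -0.82 -1.59]
radius 43.7 ang -115.6 Ftan(cw+) -0.3 Frad 0.2 ctr tool [-10.3  42.4   0. ] T [-0.06 -0.07  0.  ]
```

send_rows:
  targets:
    - {"x": 0.369,"y": 0.1,"z": 0.011,"ax": 0,"ay": 0,"az": 5,"gripper": 1}
    - {"x": 0,"y": 0,"z": 0,"ax": 0,"ay": 0,"az": 0,"gripper": 1}

```text
clock: 24.23
position: [524.1, -260.6, 78.2]
ee_rot: [0.147, 0.989, 0.0, -0.0]
contact_force: [-0.6, 0.5, -0.9]
gripper_width: 7.9
grasp_force: 58.5
```

```bash
python3 f.py
```

```text
t 24.23 pos [ 524.1 -260.6   78.2] x [-0.957  0.29   0.   ] z [-0.  0. -1.] F [-0.6  0.5 -0.9] w 7.9 g 58.5 j [-0.18  0.47 -0.28 -0.   -0.82 -1.68]
radius 43.7 ang -120.5 Ftan(cw+) 0.8 Frad -0.2 ctr tool [-10.3  42.5   0. ] T [-0.06  0.09 -0.04]
```

send_rows:
  targets:
    - {"x": 0.369,"y": 0.1,"z": 0.011,"ax": 0,"ay": 0,"az": 5,"gripper": 1}
    - {"x": 0.369,"y": 0.1,"z": 0.011,"ax": 0,"ay": 0,"az": 5,"gripper": 1}
    - {"x": 0,"y": 0,"z": 0,"ax": 0,"ay": 0,"az": 0,"gripper": 1}

```text
clock: 24.48
position: [518.0, -256.3, 78.2]
ee_rot: [0.231, 0.973, -0.0, 0.0]
contact_force: [-0.2, -0.6, 0.6]
gripper_width: 7.9
grasp_force: 58.6
```

```bash
python3 f.py
```

```text
t 24.48 pos [ 518.  -256.3   78.2] x [-0.893  0.45  -0.   ] z [ 0. -0. -1.] F [-0.2 -0.6  0.6] w 7.9 g 58.6 j [-0.18  0.46 -0.3   0.   -0.81 -1.86]
radius 43.7 ang -130.2 Ftan(cw+) -0.2 Frad 0.6 ctr tool [-10.2  42.5   0. ] T [0.02 0.12 0.02]
```

send_rows:
  targets:
    - {"x": 0.369,"y": 0.1,"z": 0.011,"ax": 0,"ay": 0,"az": 5,"gripper": 1}
    - {"x": 0,"y": 0,"z": 0,"ax": 0,"ay": 0,"az": 0,"gripper": 1}

```text
clock: 24.65
position: [515.4, -253.9, 78.1]
ee_rot: [0.273, 0.962, -0.0, 0.0]
contact_force: [-0.3, 0.2, 1.2]
gripper_width: 7.7
grasp_force: 58.6
```

```bash
python3 f.py
```

```text
t 24.65 pos [ 515.4 -253.9   78.1] x [-0.851  0.525 -0.   ] z [ 0. -0. -1.] F [-0.3  0.2  1.2] w 7.7 g 58.6 j [-0.18  0.45 -0.31  0.   -0.8  -1.95]
radius 43.7 ang -134.9 Ftan(cw+) 0.3 Frad 0.1 ctr tool [-10.   42.6   0. ] T [ 0.01  0.19 -0.01]
```

send_rows:
  targets:
    - {"x": 0.369,"y": 0.1,"z": 0.011,"ax": 0,"ay": 0,"az": 5,"gripper": 1}
    - {"x": 0.369,"y": 0.1,"z": 0.011,"ax": 0,"ay": 0,"az": 5,"gripper": 1}
    - {"x": 0,"y": 0,"z": 0,"ax": 0,"ay": 0,"az": 0,"gripper": 1}

```text
clock: 24.9
position: [510.4, -248.1, 78.2]
ee_rot: [0.356, 0.935, -0.0, 0.0]
contact_force: [-1.1, -0.2, 2.3]
gripper_width: 7.8
grasp_force: 58.9
```

```bash
python3 f.py
```

```text
t 24.9 pos [ 510.4 -248.1   78.2] x [-0.747  0.665 -0.   ] z [ 0. -0. -1.] F [-1.1 -0.2  2.3] w 7.8 g 58.9 j [-0.17  0.44 -0.33  0.   -0.8  -2.13]
radius 43.9 ang -144.9 Ftan(cw+) 0.5 Frad 1.1 ctr tool [-10.1  42.7  -0. ] T [-0.01  0.32  0.01]
```

send_rows:
  targets:
    - {"x": 0.369,"y": 0.1,"z": 0.011,"ax": 0,"ay": 0,"az": 5,"gripper": 1}
    - {"x": 0,"y": 0,"z": 0,"ax": 0,"ay": 0,"az": 0,"gripper": 1}

```text
clock: 25.07
position: [508.4, -245.1, 78.1]
ee_rot: [0.396, 0.918, -0.0, 0.0]
contact_force: [-1.1, 0.1, 2.9]
gripper_width: 7.9
grasp_force: 59.1
```

```bash
python3 f.py
```

```text
t 25.07 pos [ 508.4 -245.1   78.1] x [-0.687  0.727 -0.   ] z [ 0.    -0.001 -1.   ] F [-1.1  0.1  2.9] w 7.9 g 59.1 j [-0.16  0.44 -0.34  0.   -0.79 -2.22]
radius 43.9 ang -149.7 Ftan(cw+) 0.6 Frad 0.9 ctr tool [-9.9 42.8 -0. ] T [ 0.05  0.59 -0.01]
```

send_rows:
  targets:
    - {"x": 0.369,"y": 0.1,"z": 0,"ax": 0,"ay": 0,"az": 5,"gripper": 1}
    - {"x": 0.369,"y": 0.1,"z": 0,"ax": 0,"ay": 0,"az": 5,"gripper": 1}
    - {"x": 0,"y": 0,"z": 0,"ax": 0,"ay": 0,"az": 0,"gripper": 1}

```text
clock: 25.32
position: [505.1, -238.3, 78.1]
ee_rot: [0.474, 0.88, -0.0, 0.0]
contact_force: [-2.5, -1.3, 5.4]
gripper_width: 8.0
grasp_force: 59.1
```

```bash
python3 f.py
```

```text
t 25.32 pos [ 505.1 -238.3   78.1] x [-0.55   0.835 -0.001] z [ 0.    -0.001 -1.   ] F [-2.5 -1.3  5.4] w 8.0 g 59.1 j [-0.15  0.43 -0.35  0.   -0.79 -2.41]
radius 44.0 ang -159.5 Ftan(cw+) -0.3 Frad 2.8 ctr tool [-9.8 42.9 -0. ] T [-0.29  0.67 -0.01]
```

send_rows:
  targets:
    - {"x": 0.369,"y": 0.1,"z": 0,"ax": 0,"ay": 0,"az": 5,"gripper": 1}
    - {"x": 0,"y": 0,"z": 0,"ax": 0,"ay": 0,"az": 0,"gripper": 1}

```text
clock: 25.48
position: [504.0, -235.0, 78.1]
ee_rot: [0.512, 0.859, -0.0, 0.0]
contact_force: [-3.0, -2.7, 5.5]
gripper_width: 7.8
grasp_force: 59.2
```

```bash
python3 f.py
```

```text
t 25.48 pos [ 504.  -235.    78.1] x [-0.476  0.879 -0.001] z [ 0.    -0.001 -1.   ] F [-3.  -2.7  5.5] w 7.8 g 59.2 j [-0.14  0.43 -0.36  0.   -0.78 -2.5 ]
radius 44.0 ang -164.1 Ftan(cw+) -1.8 Frad 3.6 ctr tool [-9.5 42.9 -0. ] T [-0.85  0.66  0.07]
```

send_rows:
  targets:
    - {"x": 0.369,"y": 0.1,"z": 0,"ax": 0,"ay": 0,"az": 5,"gripper": 1}
    - {"x": 0,"y": 0,"z": 0,"ax": 0,"ay": 0,"az": 0,"gripper": 1}

```text
clock: 25.65
position: [503.1, -231.4, 78.1]
ee_rot: [0.549, 0.836, -0.001, 0.0]
contact_force: [-2.5, -4.6, 5.3]
gripper_width: 7.8
grasp_force: 59.2
```

```bash
python3 f.py
```

```text
t 25.65 pos [ 503.1 -231.4   78.1] x [-0.398  0.918 -0.001] z [-0.    -0.001 -1.   ] F [-2.5 -4.6  5.3] w 7.8 g 59.2 j [-0.14  0.43 -0.36  0.   -0.78 -2.6 ]
radius 44.1 ang -168.8 Ftan(cw+) -4.0 Frad 3.3 ctr tool [-9.4 43.1 -0. ] T [-1.13  0.73  0.1 ]
```

send_rows:
  targets:
    - {"x": 0.22,"y": 0.06,"z": 0,"ax": 0,"ay": 0,"az": 3,"gripper": 1}
    - {"x": 0,"y": 0,"z": 0,"ax": 0,"ay": 0,"az": 0,"gripper": 1}

```text
clock: 25.82
position: [502.7, -229.6, 78.1]
ee_rot: [0.57, 0.822, -0.001, 0.0]
contact_force: [-3.4, -5.1, 4.4]
gripper_width: 7.8
grasp_force: 59.2
```

```bash
python3 f.py
```

```text
t 25.82 pos [ 502.7 -229.6   78.1] x [-0.35   0.937 -0.001] z [-0.    -0.002 -1.   ] F [-3.4 -5.1  4.4] w 7.8 g 59.2 j [-0.13  0.42 -0.37  0.   -0.78 -2.65]
radius 44.1 ang -171.3 Ftan(cw+) -4.6 Frad 4.1 ctr tool [-9.  43.2 -0. ] T [-1.48  0.79  0.11]
```

send_rows:
  targets:
    - {"x": 0.29,"y": 0.08,"z": 0,"ax": 0,"ay": 0,"az": 4,"gripper": 1}
    - {"x": 0,"y": 0,"z": 0,"ax": 0,"ay": 0,"az": 0,"gripper": 1}

```text
clock: 25.98
position: [502.2, -226.7, 78.0]
ee_rot: [0.599, 0.801, -0.001, 0.0]
contact_force: [-4.0, -5.8, 5.3]
gripper_width: 7.9
grasp_force: 59.2
```

```bash
python3 f.py
```

```text
t 25.98 pos [ 502.2 -226.7   78. ] x [-0.283  0.959 -0.001] z [-0.001 -0.002 -1.   ] F [-4.  -5.8  5.3] w 7.9 g 59.2 j [-0.13  0.42 -0.37  0.   -0.78 -2.73]
radius 44.2 ang -175.0 Ftan(cw+) -5.5 Frad 4.5 ctr tool [-8.8 43.4 -0. ] T [-1.69  0.85  0.16]
```

send_rows:
  targets:
    - {"x": 0.29,"y": 0.08,"z": 0,"ax": 0,"ay": 0,"az": 4,"gripper": 1}
    - {"x": 0,"y": 0,"z": 0,"ax": 0,"ay": 0,"az": 0,"gripper": 1}

```text
clock: 26.15
position: [502.0, -223.9, 78.0]
ee_rot: [0.626, 0.78, -0.001, 0.0]
contact_force: [-3.7, -6.7, 5.0]
gripper_width: 8.2
grasp_force: 59.2
```

```bash
python3 f.py
```

```text
t 26.15 pos [ 502.  -223.9   78. ] x [-0.216  0.976 -0.002] z [-0.001 -0.002 -1.   ] F [-3.7 -6.7  5. ] w 8.2 g 59.2 j [-0.12  0.42 -0.37  0.   -0.78 -2.8 ]
radius 44.3 ang -178.7 Ftan(cw+) -6.6 Frad 3.9 ctr tool [-8.6 43.5 -0.1] T [-1.81  1.    0.16]
```

send_rows:
  targets:
    - {"x": 0.15,"y": 0.04,"z": 0,"ax": 0,"ay": 0,"az": 2,"gripper": 1}
    - {"x": 0,"y": 0,"z": 0,"ax": 0,"ay": 0,"az": 0,"gripper": 1}
    - {"x": 0,"y": 0,"z": 0,"ax": 0,"ay": 0,"az": 0,"gripper": 1}

```text
clock: 26.4
position: [502.0, -222.8, 78.1]
ee_rot: [0.639, 0.769, -0.001, 0.0]
contact_force: [-3.7, -9.8, 4.9]
gripper_width: 8.1
grasp_force: 59.2
```

```bash
python3 f.py
```

```text
t 26.4 pos [ 502.  -222.8   78.1] x [-0.184  0.983 -0.002] z [-0.001 -0.002 -1.   ] F [-3.7 -9.8  4.9] w 8.1 g 59.2 j [-0.12  0.42 -0.38  0.   -0.78 -2.84]
radius 44.3 ang 179.9 Ftan(cw+) -9.8 Frad 3.7 ctr tool [-8.2 43.6 -0.1] T [-2.62  1.02  0.24]
```

The ring is snug. Now backing off one turn counter-clockwise.

send_rows:
  targets:
    - {"x": -0.536,"y": -0.077,"z": 0,"ax": 0,"ay": 0,"az": -7,"gripper": 1}
    - {"x": -0.536,"y": -0.077,"z": 0,"ax": 0,"ay": 0,"az": -7,"gripper": 1}
    - {"x": -0.536,"y": -0.077,"z": 0,"ax": 0,"ay": 0,"az": -7,"gripper": 1}
    - {"x": -0.536,"y": -0.077,"z": 0,"ax": 0,"ay": 0,"az": -7,"gripper": 1}
    - {"x": -0.536,"y": -0.077,"z": 0,"ax": 0,"ay": 0,"az": -7,"gripper": 1}

```text
clock: 26.82
position: [509.2, -246.0, 78.0]
ee_rot: [0.376, 0.927, 0.0, -0.001]
contact_force: [-3.9, 2.0, 6.7]
gripper_width: 7.8
grasp_force: 59.4
```

```bash
python3 f.py
```

```text
t 26.82 pos [ 509.2 -246.    78. ] x [-0.718  0.696  0.002] z [-0.002  0.001 -1.   ] F [-3.9  2.   6.7] w 7.8 g 59.4 j [-0.16  0.44 -0.33 -0.   -0.8  -2.18]
radius 43.7 ang -148.1 Ftan(cw+) 3.8 Frad 2.2 ctr tool [-10.5  42.4  -0. ] T [0.58 0.88 0.07]
```

send_rows:
  targets:
    - {"x": -0.536,"y": -0.077,"z": 0,"ax": 0,"ay": 0,"az": -7,"gripper": 1}
    - {"x": -0.536,"y": -0.077,"z": -0.016,"ax": 0,"ay": 0,"az": -7,"gripper": 1}
    - {"x": -0.536,"y": -0.077,"z": -0.016,"ax": 0,"ay": 0,"az": -7,"gripper": 1}
    - {"x": -0.536,"y": -0.077,"z": -0.016,"ax": 0,"ay": 0,"az": -7,"gripper": 1}
    - {"x": -0.536,"y": -0.077,"z": -0.016,"ax": 0,"ay": 0,"az": -7,"gripper": 1}

```text
clock: 27.23
position: [530.2, -263.3, 78.1]
ee_rot: [0.08, 0.997, 0.0, -0.001]
contact_force: [-1.5, -0.3, 3.8]
gripper_width: 8.0
grasp_force: 59.2
```

```bash
python3 f.py
```

```text
t 27.23 pos [ 530.2 -263.3   78.1] x [-0.987  0.159  0.001] z [-0.001  0.001 -1.   ] F [-1.5 -0.3  3.8] w 8.0 g 59.2 j [-0.19  0.48 -0.27 -0.   -0.83 -1.54]
radius 43.5 ang -111.7 Ftan(cw+) 1.3 Frad 0.8 ctr tool [-9.5 42.5  0. ] T [0.09 0.72 0.07]
```

send_rows:
  targets:
    - {"x": -0.536,"y": -0.077,"z": -0.03,"ax": 0,"ay": 0,"az": -7,"gripper": 1}
    - {"x": -0.536,"y": -0.077,"z": -0.03,"ax": 0,"ay": 0,"az": -7,"gripper": 1}
    - {"x": -0.536,"y": -0.077,"z": -0.016,"ax": 0,"ay": 0,"az": -7,"gripper": 1}
    - {"x": -0.536,"y": -0.077,"z": -0.016,"ax": 0,"ay": 0,"az": -7,"gripper": 1}
    - {"x": -0.536,"y": -0.077,"z": -0.016,"ax": 0,"ay": 0,"az": -7,"gripper": 1}

```text
clock: 27.65
position: [557.0, -264.7, 78.1]
ee_rot: [-0.224, 0.975, 0.001, -0.001]
contact_force: [-0.6, 1.5, 0.2]
gripper_width: 8.1
grasp_force: 58.7
```

```bash
python3 f.py
```

```text
t 27.65 pos [ 557.  -264.7   78.1] x [-0.9   -0.436  0.001] z [-0.002  0.002 -1.   ] F [-0.6  1.5  0.2] w 8.1 g 58.7 j [-0.18  0.51 -0.2  -0.   -0.86 -0.94]
radius 43.1 ang -75.7 Ftan(cw+) 0.2 Frad -1.6 ctr tool [-8.6 42.2  0.1] T [0.23 0.25 0.03]
```

send_rows:
  targets:
    - {"x": -0.536,"y": -0.077,"z": -0.016,"ax": 0,"ay": 0,"az": -7,"gripper": 1}
    - {"x": -0.536,"y": -0.077,"z": -0.016,"ax": 0,"ay": 0,"az": -7,"gripper": 1}
    - {"x": -0.536,"y": -0.077,"z": -0.016,"ax": 0,"ay": 0,"az": -7,"gripper": 1}
    - {"x": -0.536,"y": -0.077,"z": -0.016,"ax": 0,"ay": 0,"az": -7,"gripper": 1}
    - {"x": -0.536,"y": -0.077,"z": -0.016,"ax": 0,"ay": 0,"az": -7,"gripper": 1}

```text
clock: 28.07
position: [579.6, -250.6, 78.8]
ee_rot: [-0.506, 0.862, 0.001, -0.001]
contact_force: [-1.8, 0.6, -0.3]
gripper_width: 7.9
grasp_force: 58.8
```

```bash
python3 f.py
```

```text
t 28.07 pos [ 579.6 -250.6   78.8] x [-0.487 -0.873 -0.   ] z [-0.002  0.002 -1.   ] F [-1.8  0.6 -0.3] w 7.9 g 58.8 j [-0.15  0.53 -0.16 -0.   -0.88 -0.35]
radius 43.3 ang -39.8 Ftan(cw+) 0.7 Frad -1.7 ctr tool [-8.  42.6  0.1] T [0.3  0.46 0.03]
```

send_rows:
  targets:
    - {"x": -0.536,"y": -0.077,"z": -0.016,"ax": 0,"ay": 0,"az": -7,"gripper": 1}
    - {"x": -0.536,"y": -0.077,"z": -0.016,"ax": 0,"ay": 0,"az": -7,"gripper": 1}
    - {"x": -0.536,"y": -0.077,"z": -0.016,"ax": 0,"ay": 0,"az": -7,"gripper": 1}
    - {"x": -0.536,"y": -0.077,"z": -0.016,"ax": 0,"ay": 0,"az": -7,"gripper": 1}
    - {"x": -0.536,"y": -0.077,"z": -0.016,"ax": 0,"ay": 0,"az": -7,"gripper": 1}

```text
clock: 28.48
position: [590.2, -226.2, 79.6]
ee_rot: [0.742, -0.67, -0.002, 0.0]
contact_force: [-1.5, 0.8, -0.7]
gripper_width: 7.9
grasp_force: 58.7
```

```bash
python3 f.py
```

```text
t 28.48 pos [ 590.2 -226.2   79.6] x [ 0.102 -0.995 -0.002] z [-0.003  0.002 -1.   ] F [-1.5  0.8 -0.7] w 7.9 g 58.7 j [-0.11  0.53 -0.16 -0.   -0.88  0.21]
radius 44.0 ang -4.4 Ftan(cw+) -0.7 Frad -1.6 ctr tool [-7.8 43.3  0.1] T [ 0.14  0.61 -0.02]
```

send_rows:
  targets:
    - {"x": -0.536,"y": -0.077,"z": -0.016,"ax": 0,"ay": 0,"az": -7,"gripper": 1}
    - {"x": -0.536,"y": -0.077,"z": -0.016,"ax": 0,"ay": 0,"az": -7,"gripper": 1}
    - {"x": -0.536,"y": -0.077,"z": -0.016,"ax": 0,"ay": 0,"az": -7,"gripper": 1}
    - {"x": -0.536,"y": -0.077,"z": -0.016,"ax": 0,"ay": 0,"az": -7,"gripper": 1}
    - {"x": -0.536,"y": -0.077,"z": -0.016,"ax": 0,"ay": 0,"az": -7,"gripper": 1}

```text
clock: 28.9
position: [584.9, -200.2, 80.4]
ee_rot: [0.909, -0.416, -0.002, -0.0]
contact_force: [-1.6, -0.3, -0.2]
gripper_width: 7.9
grasp_force: 58.7
```

```bash
python3 f.py
```

```text
t 28.9 pos [ 584.9 -200.2   80.4] x [ 0.654 -0.757 -0.003] z [-0.003  0.001 -1.   ] F [-1.6 -0.3 -0.2] w 7.9 g 58.7 j [-0.07  0.51 -0.19 -0.   -0.87  0.78]
radius 44.8 ang 30.5 Ftan(cw+) -0.6 Frad -1.5 ctr tool [-8.  44.1  0.1] T [-0.08  0.53  0.01]
```

send_rows:
  targets:
    - {"x": -0.536,"y": -0.077,"z": -0.016,"ax": 0,"ay": 0,"az": -7,"gripper": 1}
    - {"x": -0.536,"y": -0.077,"z": -0.016,"ax": 0,"ay": 0,"az": -7,"gripper": 1}
    - {"x": -0.536,"y": -0.077,"z": -0.016,"ax": 0,"ay": 0,"az": -7,"gripper": 1}
    - {"x": -0.536,"y": -0.077,"z": -0.016,"ax": 0,"ay": 0,"az": -7,"gripper": 1}
    - {"x": -0.536,"y": -0.077,"z": -0.016,"ax": 0,"ay": 0,"az": -7,"gripper": 1}

```text
clock: 29.32
position: [565.8, -181.7, 81.3]
ee_rot: [0.992, -0.123, -0.001, -0.0]
contact_force: [-1.2, 0.4, -0.8]
gripper_width: 7.7
grasp_force: 58.7
```

```bash
python3 f.py
```

```text
t 29.32 pos [ 565.8 -181.7   81.3] x [ 0.97  -0.245 -0.003] z [-0.002  0.001 -1.   ] F [-1.2  0.4 -0.8] w 7.7 g 58.7 j [-0.04  0.48 -0.26 -0.   -0.84  1.36]
radius 45.5 ang 64.7 Ftan(cw+) -1.2 Frad -0.2 ctr tool [-8.8 44.7 -0. ] T [-0.1   0.42 -0.07]
```

send_rows:
  targets:
    - {"x": -0.536,"y": -0.077,"z": -0.016,"ax": 0,"ay": 0,"az": -7,"gripper": 1}
    - {"x": -0.536,"y": -0.077,"z": -0.016,"ax": 0,"ay": 0,"az": -7,"gripper": 1}
    - {"x": -0.536,"y": -0.077,"z": -0.016,"ax": 0,"ay": 0,"az": -7,"gripper": 1}
    - {"x": -0.536,"y": -0.077,"z": -0.016,"ax": 0,"ay": 0,"az": -7,"gripper": 1}
    - {"x": -0.536,"y": -0.077,"z": -0.016,"ax": 0,"ay": 0,"az": -7,"gripper": 1}

```text
clock: 29.73
position: [539.5, -177.6, 82.2]
ee_rot: [0.984, 0.181, -0.001, -0.001]
contact_force: [-0.5, -0.4, -0.4]
gripper_width: 7.9
grasp_force: 58.6
```

```bash
python3 f.py
```

```text
t 29.73 pos [ 539.5 -177.6   82.2] x [ 0.935  0.356 -0.001] z [-0.002  0.001 -1.   ] F [-0.5 -0.4 -0.4] w 7.9 g 58.6 j [-0.03  0.44 -0.32 -0.   -0.81  1.97]
radius 45.8 ang 98.6 Ftan(cw+) -0.6 Frad -0.3 ctr tool [-9.7 44.7 -0.1] T [ 0.01  0.34 -0.06]
```

send_rows:
  targets:
    - {"x": -0.536,"y": -0.077,"z": -0.016,"ax": 0,"ay": 0,"az": -7,"gripper": 1}
    - {"x": -0.536,"y": -0.077,"z": -0.016,"ax": 0,"ay": 0,"az": -7,"gripper": 1}
    - {"x": -0.536,"y": -0.077,"z": -0.016,"ax": 0,"ay": 0,"az": -7,"gripper": 1}
    - {"x": -0.536,"y": -0.077,"z": -0.016,"ax": 0,"ay": 0,"az": -7,"gripper": 1}

```text
clock: 30.07
position: [519.7, -185.9, 82.9]
ee_rot: [0.911, 0.413, -0.001, -0.001]
contact_force: [-0.6, -0.3, -0.6]
gripper_width: 8.0
grasp_force: 58.6
```

send_rows:
  targets:
    - {"x": -0.536,"y": -0.077,"z": -0.016,"ax": 0,"ay": 0,"az": -7,"gripper": 1}
    - {"x": -0.536,"y": -0.077,"z": -0.016,"ax": 0,"ay": 0,"az": -7,"gripper": 1}
    - {"x": -0.536,"y": -0.077,"z": -0.016,"ax": 0,"ay": 0,"az": -7,"gripper": 1}
    - {"x": -0.536,"y": -0.077,"z": -0.016,"ax": 0,"ay": 0,"az": -7,"gripper": 1}

```text
clock: 30.4
position: [506.1, -202.6, 83.5]
ee_rot: [0.783, 0.621, -0.0, -0.001]
contact_force: [-0.5, 0.7, -0.6]
gripper_width: 8.2
grasp_force: 58.6
```

send_rows:
  targets:
    - {"x": -0.532,"y": -0.08,"z": -0.016,"ax": 0,"ay": 0,"az": 0,"gripper": 1}
    - {"x": -0.538,"y": -0.02,"z": -0.016,"ax": 0,"ay": 0,"az": 0,"gripper": 1}
    - {"x": -0.536,"y": 0.05,"z": -0.016,"ax": 0,"ay": 0,"az": 0,"gripper": 1}
    - {"x": 0,"y": 0,"z": 0,"ax": 0,"ay": 0,"az": 0,"gripper": 1}

```text
clock: 30.73
position: [501.8, -218.5, 84.4]
ee_rot: [0.787, 0.616, -0.0, -0.001]
contact_force: [-1.3, 2.1, -1.6]
gripper_width: 8.0
grasp_force: 58.6
```

```bash
python3 f.py
```

```text
t 30.73 pos [ 501.8 -218.5   84.4] x [0.24  0.971 0.001] z [-0.002  0.001 -1.   ] F [-1.3  2.1 -1.6] w 8.0 g 58.6 j [-0.11  0.41 -0.37 -0.   -0.79  3.01]
radius 44.7 ang 174.3 Ftan(cw+) 2.0 Frad 1.5 ctr tool [ 6.4 44.2 -0.1] T [0.69 0.36 0.15]
```

send_rows:
  targets:
    - {"x": 0,"y": 0,"z": 0,"ax": 0,"ay": 0,"az": 0,"gripper": 0.4}
    - {"x": 0,"y": 0,"z": 0,"ax": 0,"ay": 0,"az": 0,"gripper": 0.4}
    - {"x": 0,"y": 0,"z": 0,"ax": 0,"ay": 0,"az": 0,"gripper": 0.4}
    - {"x": 0,"y": 0,"z": -0.5,"ax": 0,"ay": 0,"az": 0,"gripper": 0.4}
    - {"x": 0,"y": 0,"z": -2,"ax": 0,"ay": 0,"az": 0,"gripper": 0.4}

```text
clock: 31.15
position: [500.5, -217.9, 107.9]
ee_rot: [0.787, 0.616, -0.002, -0.002]
contact_force: [0.2, 0.5, -0.8]
gripper_width: 25.7
grasp_force: 0.0
```

send_rows:
  targets:
    - {"x": 0,"y": 0,"z": -3,"ax": 0,"ay": 0,"az": 0,"gripper": 0.4}
    - {"x": 0,"y": 0,"z": -3,"ax": 0,"ay": 0,"az": 0,"gripper": 0.4}
    - {"x": -4,"y": 0,"z": -1,"ax": 0,"ay": 0,"az": 0,"gripper": 0.4}
    - {"x": 0,"y": 0,"z": 0,"ax": 0,"ay": 0,"az": 0,"gripper": 0.4}
    - {"x": 0,"y": 0,"z": 0,"ax": 0,"ay": 0,"az": 0,"gripper": 0.4}

```text
clock: 31.57
position: [492.9, -258.3, 181.4]
ee_rot: [0.788, 0.616, 0.001, 0.001]
contact_force: [-0.6, 0.6, -0.2]
gripper_width: 25.6
grasp_force: 0.0
```

Run:
```python
from h import *
show();m=arm.camera_model('wrist');im,d=arm.get_image('wrist');cv2.imwrite('pics/w8.png',im[:,:,::-1])
v,u=np.mgrid[0:420,0:560];x=(u-m['cx'])/m['fx'];y=(v-m['cy'])/m['fy'];r=np.hypot(x,y)+1e-9
k=np.tan(r)/r*d;T=m['cam_to_world'];P=np.stack([x*k,y*k,d],-1)@T[:3,:3].T+T[:3,3]
h=np.hypot(P[...,0]-546.8,P[...,1]+222);ok=(d>0)&(r<1.2)
for n,a,b,z0,z1 in(('ringtop',14.5,20,60,95),('flange',35,60,30,44),('hubtop',19,21,46,53)):
    q=P[ok&(h>a)&(h<b)&(P[...,2]>z0)&(P[...,2]<z1)]
    print(n,len(q),np.median(q[:,2]) if len(q) else 0, np.linalg.lstsq(np.c_[q[:,:2],np.ones(len(q))],q[:,2],rcond=None)[0][:2] if len(q)>9 else '')
```

```text
t 31.57 pos [ 492.9 -258.3  181.4] x [0.242 0.97  0.   ] z [ 0.003 -0.001 -1.   ] F [-0.6  0.6 -0.2] w 25.6 g 0.0 j [-0.19  0.31 -0.24  0.   -1.02  3.09]
ringtop 1036 80.20679511715903 [ 0.00395959 -0.06528074]
flange 7807 37.75995911903158 [ 1.97720640e-05 -6.92243538e-05]
hubtop 50 49.09905630272735 [-0.04726967 -0.02707811]
```

View pics/w8.png

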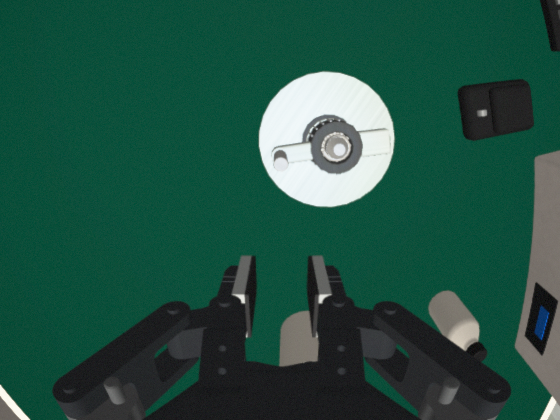

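The ring is on the stud, clear of the gripper and level, with the nose at pixel (339,149). Its underside is about 5.5 mm above the hub, which is within the band, so I'm handing in.

```bash
python3 -c "
from bench import arm
print(arm.job_done())"
```

```text
the job is handed in; nothing more can be done
None
```

The ring is on the spindle and was cranked down to the hub; the last pin force before I stopped was 9.8 N, above the 6–8 N snug range but under the 10 N limit. I then backed it off about one turn (underside about 5.5 mm above the hub, camera estimate), moved the arm clear and handed the job in; no verdict came back.

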